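# Empty the barrel tumbler and recharge it

### The job

Slide the catch tray fully home under the tumbler's barrel and push the guard door shut until its catch holds it; then crank the barrel over until its port faces down and every finished bright brass fitting has dropped into the tray, and crank it back until the port faces straight up. Bring the tray with all the finished fittings back onto its green mat, put all the raw dark fittings into the barrel through the port (in either order), and leave the port open and straight up, the guard door shut, and the gauges, cartons and wrench where they were.

Things in the scene. Friction and masses are not known exactly. Their poses are not given: they have to be found in the camera images.
- tumbler: bench tumbler, fixed: hexagonal barrel on a level axle 170 mm up, crank end nearest the robot. Origin on the bench under the barrel's middle; x along the axle away from the crank, y to the guard door's side. Blue end stands: 12 mm plates at x -74 and 74, 170 wide, 125 high (80 wide about the bearing, to 200). Between them at y -87 a fixed guard, z 100 to 208, tray slot below it; at y +78 a 50 mm high sill.
- barrel (a joint): barrel's angle: 0 port straight up, 3.14 or -3.14 port straight down (stops at 3.5 and -3.5). Positive turns carry the crank's grip from the -y side over the top to +y. Stiff (0.25 N m, about 4 N at the crank): stays where it is left. Starts within 0.1 of 0.
- barrel_mid (a point): barrel's middle, on the axle; frame turns with the barrel: z to the port, x along the axle away from the crank. Barrel 130 mm across flats, 150 across corners, 120 long (110 inside), walls 5. Port: one long flat left open, 110 along the axle by 72 across, its plane 65 from the axle (235 above the bench when up; inner floor then at 110). Nothing stands over it.
- crank_grip (a point): where to hold the crank's black sleeve (20 mm diameter, 90 long, parallel to the axle), on its axis. The sleeve spins freely on its pin, so a grip need not turn with the crank. 65 mm off the axle, on the tumbler's -y side when the barrel joint is 0; 145 mm from the barrel's middle towards the robot, 51 clear of the crank arm, 41 from the sleeve's free end.
- guard_door (a joint): guard door's angle: 0 shut, grows as it swings out on the tumbler's +y side; 1.57 straight out along +y. A sprung roller catch resists (some 5 to 10 N at the free edge) from about 0.08 and snaps home below about 0.035. Otherwise it swings lightly and stays where it is left.
- door_hinge (a point): on the door's upright hinge line, 150 mm above the bench, at tumbler x -75, y 98. Frame turns with the door: x along it to the free edge, y out of its outer face. Clear panel in a yellow frame, 150 mm wide, 8 thick, 60 to 212 above the bench; small handle 22 out from the outer face at x 75, heights 70 to 120. Good place to push: outer face at x 128, 150 above the bench.
- mat_spot (a point): the green mat, 200 x 310 mm, flat on the bench on the tumbler's -y side, where the catch tray belongs: the point over which the pan's centre stands when the tray lies properly on it, its y along the mat's long side y (the mat's centre is 50 mm from here to -y).
- tray: steel catch tray, 350 g, slides on the bench: open pan 120 (x) by 150 (y) mm, 40 high, walls 4, flat tongue to -y with an upright pull. Origin under the pan's centre; +y goes in first, through the tumbler's slot along its y, 8 mm play each side. Fully home: pan's end at the sill, origin 3 mm short of the tumbler's, 35 at most; axes as the tumbler's.
- tray_grip (a point): centre of the tray's upright pull, 160 mm from the pan's centre to -y, 55 above the bench. The pull is a plate 40 mm wide (x), 12 thick (y), its top 77 and foot 5 above the bench.
- done1: finished bright brass hex coupling nut, 27 mm across flats, 31 across corners, 36 long, about 90 g. Origin at its centre; z along its length, x square to one pair of flats. Starts in the barrel (about 130 mm above the bench); some of done1 to done4 may be absent (None).
- done2: finished bright brass hex coupling nut, 27 mm across flats, 31 across corners, 36 long, about 90 g. Origin at its centre; z along its length, x square to one pair of flats. Starts in the barrel (about 130 mm above the bench); some of done1 to done4 may be absent (None).
- done3: finished bright brass hex coupling nut, 27 mm across flats, 31 across corners, 36 long, about 90 g. Origin at its centre; z along its length, x square to one pair of flats. Starts in the barrel (about 130 mm above the bench); some of done1 to done4 may be absent (None).
- done4: finished bright brass hex coupling nut, 27 mm across flats, 31 across corners, 36 long, about 90 g. Origin at its centre; z along its length, x square to one pair of flats. Starts in the barrel (about 130 mm above the bench); some of done1 to done4 may be absent (None).
- raw1: raw, dull dark brown hex coupling nut, 27 mm across flats, 31 across corners, 36 long, about 90 g. Origin at its centre; z along its length, x square to one pair of flats. Starts standing on the bench to the robot's left, in front of and beside the tumbler; some of raw1 to raw5 may be absent (None).
- raw2: raw, dull dark brown hex coupling nut, 27 mm across flats, 31 across corners, 36 long, about 90 g. Origin at its centre; z along its length, x square to one pair of flats. Starts standing on the bench to the robot's left, in front of and beside the tumbler; some of raw1 to raw5 may be absent (None).
- raw3: raw, dull dark brown hex coupling nut, 27 mm across flats, 31 across corners, 36 long, about 90 g. Origin at its centre; z along its length, x square to one pair of flats. Starts standing on the bench to the robot's left, in front of and beside the tumbler; some of raw1 to raw5 may be absent (None).
- raw4: raw, dull dark brown hex coupling nut, 27 mm across flats, 31 across corners, 36 long, about 90 g. Origin at its centre; z along its length, x square to one pair of flats. Starts standing on the bench to the robot's left, in front of and beside the tumbler; some of raw1 to raw5 may be absent (None).
- raw5: raw, dull dark brown hex coupling nut, 27 mm across flats, 31 across corners, 36 long, about 90 g. Origin at its centre; z along its length, x square to one pair of flats. Starts standing on the bench to the robot's left, in front of and beside the tumbler; some of raw1 to raw5 may be absent (None).
- gauge_a: pressure gauge lying face up, 100 mm in diameter, 45 mm high, with a brass stem at its side; origin at the centre of its underside. Not to be disturbed.
- gauge_b: pressure gauge lying face up, 100 mm in diameter, 45 mm high, with a brass stem at its side; origin at the centre of its underside. Not to be disturbed.
- gauge_c: pressure gauge lying face up, 100 mm in diameter, 45 mm high, with a brass stem at its side; origin at the centre of its underside. Not to be disturbed.
- carton_a: cardboard carton 115 x 115 x 60 mm; origin at the centre of its underside. Not to be disturbed.
- carton_b: cardboard carton 115 x 115 x 60 mm; origin at the centre of its underside. Not to be disturbed.
- wrench: open-ended wrench 200 mm long lying on the bench, origin at its middle. Not to be disturbed.
Things that resemble listed ones, but are neither listed nor needed, are in the scene too. What is shaped like the raw1 but orange or turquoise is not meant.

How it is judged:
On the way, in this order (a step that is already met when the one before it is completed fails the run):
1. the empty tray is home under the barrel and the guard door is shut on its catch, the port still up (x of tray in the frame of tumbler between -0.02 and 0.02 m and y of tray in the frame of tumbler between -0.035 and 0.02 m and value of joint guard_door below 0.025 rad and angle between barrel_mid's own z axis and vertical below 0.7 rad), for 0.2 s.
2. with the tray home and the door shut, the port faces down and all finished fittings lie in the tray (x of tray in the frame of tumbler between -0.02 and 0.02 m and y of tray in the frame of tumbler between -0.035 and 0.02 m and value of joint guard_door below 0.025 rad and angle between barrel_mid's own z axis and vertical above 2.8 rad and x of done1 in the frame of tray between -0.058 and 0.058 m and y of done1 in the frame of tray between -0.073 and 0.073 m and z of done1 in the frame of tray between 0 and 0.07 m and x of done2 in the frame of tray between -0.058 and 0.058 m and y of done2 in the frame of tray between -0.073 and 0.073 m and z of done2 in the frame of tray between 0 and 0.07 m and x of done3 in the frame of tray between -0.058 and 0.058 m and y of done3 in the frame of tray between -0.073 and 0.073 m and z of done3 in the frame of tray between 0 and 0.07 m and x of done4 in the frame of tray between -0.058 and 0.058 m and y of done4 in the frame of tray between -0.073 and 0.073 m and z of done4 in the frame of tray between 0 and 0.07 m), for 0.2 s.
3. the port faces up again, all finished fittings still in the tray (angle between barrel_mid's own z axis and vertical below 0.25 rad and x of done1 in the frame of tray between -0.058 and 0.058 m and y of done1 in the frame of tray between -0.073 and 0.073 m and z of done1 in the frame of tray between 0 and 0.07 m and x of done2 in the frame of tray between -0.058 and 0.058 m and y of done2 in the frame of tray between -0.073 and 0.073 m and z of done2 in the frame of tray between 0 and 0.07 m and x of done3 in the frame of tray between -0.058 and 0.058 m and y of done3 in the frame of tray between -0.073 and 0.073 m and z of done3 in the frame of tray between 0 and 0.07 m and x of done4 in the frame of tray between -0.058 and 0.058 m and y of done4 in the frame of tray between -0.073 and 0.073 m and z of done4 in the frame of tray between 0 and 0.07 m), for 0.2 s.
At the end, for the whole second after the job is handed in: the port faces up within 0.25 rad, the guard door is shut on its catch (joint under 0.025 rad), the tray lies on the mat (pan centre within 60 mm of mat_spot, turned less than 0.35 rad from the mat) with every finished fitting in its pan, at rest, and every raw fitting is inside the barrel (all of step 3 and value of joint guard_door below 0.025 rad and horizontal distance between tray and mat_spot below 0.06 m and angle between the y axis of tray and the y axis of mat_spot, either way round below 0.35 rad and x of raw1 in the frame of barrel_mid between -0.058 and 0.058 m and y of raw1 in the frame of barrel_mid between -0.068 and 0.068 m and z of raw1 in the frame of barrel_mid between -0.065 and 0.06 m and x of raw2 in the frame of barrel_mid between -0.058 and 0.058 m and y of raw2 in the frame of barrel_mid between -0.068 and 0.068 m and z of raw2 in the frame of barrel_mid between -0.065 and 0.06 m and x of raw3 in the frame of barrel_mid between -0.058 and 0.058 m and y of raw3 in the frame of barrel_mid between -0.068 and 0.068 m and z of raw3 in the frame of barrel_mid between -0.065 and 0.06 m and x of raw4 in the frame of barrel_mid between -0.058 and 0.058 m and y of raw4 in the frame of barrel_mid between -0.068 and 0.068 m and z of raw4 in the frame of barrel_mid between -0.065 and 0.06 m and x of raw5 in the frame of barrel_mid between -0.058 and 0.058 m and y of raw5 in the frame of barrel_mid between -0.068 and 0.068 m and z of raw5 in the frame of barrel_mid between -0.065 and 0.06 m and linear speed of tray below 0.02 m/s and linear speed of each of done1, done2, done3, done4 below 0.05 m/s); the robot touches nothing.
It fails at once if a gauge, carton or the wrench is shifted by more than 30 mm (distance of any of gauge_a, gauge_b, gauge_c, carton_a, carton_b, wrench from where it was at the start of the episode above 0.03 m).
Of done1, done2, done3, done4 only 2 to 4 are there at a start; the rules pass over those that are not, and their reading is None.
Of raw1, raw2, raw3, raw4, raw5 only 3 to 5 are there at a start; the rules pass over those that are not, and their reading is None.
At some moment in a run one of raw1, raw2, raw3, raw4, raw5 may be knocked a few centimetres aside while the robot is not near it.
Once in a run the grip may slacken for a moment while it holds something.
It also fails if it takes over 192 s, if anything falls off the work surface, if the arm or the gripper's body presses on something with over 40 N, if the wrist force passes 120 N, or if a joint passes its speed limit or range.

### The arm

A 6-joint arm with a two-finger parallel gripper is mounted at the origin on the work surface. World frame = base frame: x ahead of the robot, y to its left, z up, the work surface at z = 0. Lengths are in m, angles in rad, forces in N, time in s.
With the tool pointing down it reaches from about 0.375 to 0.975 m from the base axis. Payload 3.8 kg.
Tool frame: the origin (TCP) lies on the centre line of the jaws, within the pads' length; the fingertips stand 25 mm ahead of it and the grasp point (between the pads) lies 6 mm ahead of it; z points along the fingers, y is the line along which they close (so a half turn about z gives the same grasp; the last joint's range is limited). The gripper opens to 85 mm and grips with 20 to 120 N. Pads are 22 mm wide; open, the fingers measure 114 mm over their backs; the gripper's body (76 mm by 85 mm) begins 54 mm behind the grasp point. The pads swing forward as they close: fully open they stand 13 mm farther back than shut.
Start: joints at [-1.334, 0.264, 1.604, -0, 1.274, -0.037], TCP at [0.183, -0.65, 0.232] pointing down, gripper open.
Joint ranges: [-2.63, 2.63], [-0.94, 2.18], [0.31, 2.57], [-1.31, 4.45], [0, 2.66], [-2.55, 2.55]. Speed limits (rad/s): [2.57, 2.57, 3.14, 3.14, 3.14, 3.14].

### API

Orientations are given as a rotation vector (axis times angle).
In Python, from workcell import bot gives the robot as it stands. The module is installed in compiled form; this text tells all that it offers.
- The arm moves only by the tool play_rows, never from a script. Its argument "commands" is a list that holds one entry, the list of rows, each a list of 7 numbers: the shift along the tool's x, y, z as a fraction of full scale, then the turn, a rotation vector about the tool's x, y, z as a fraction of full scale, then the closure, from -1 (fully open) to 1 (shut). A call has 1 to 8 rows; each row is the pose to reach, as a shift and turn from the pose commanded when the call began, along the tool's axes at that moment, turning the shorter way round; what a row does not reach only later rows make up. Full scale, the value 1, is 60 cm for a shift and 180 degrees for a turn. A row lasts 1/10 s, in which the tool goes at most 50 mm and 8.59 degrees, less where a joint would pass 70% of its speed; a pose out of reach is approached as far as the arm can. A call with a number of a shift or a turn outside -1 to 1 is refused whole. A call with a gripper value outside its range is refused whole. The fingers move at their own pace and stop on an object; "force" is the grip in N (left out, the last holds). Time passes only in rows, so rows that repeat a pose let the fingers close. It gives the time, the measured TCP pose, the force, the opening and the grip force at its end, in the units of the state.
- bot.read_state(): the state, without advancing time (a new reading comes with each control period).
- bot.read_camera(name): name is "scene" or "side" or "wrist"; returns the picture (384x512x3 uint8, blue, green, red); there is no depth.
- bot.camera_params(name): a dict with "fov_y" (degrees; the focal length in pixels is half the picture's height over the tangent of half this angle, whatever the lens; pixels are square), "cx", "cy" (the principal point, pixels), "rvec" (rotation vector, rad) and "tvec" (3), from world to camera coordinates, as OpenCV has them. Camera axes: x right, y down, z forward; pixel columns grow to the right and rows downward; lengths in m; the calibration is good to about 2 mm. A picture is of the moment at which its call begins: read the wrist's pose just before it. camera_params takes no time and is no camera call; for the wrist camera it gives the pose at the moment of the call.
- bot.finish_job(): hands the job in; it is judged then, once.
The state is a dict: "time": time; "q": joint angles; "joint_vel": joint speeds; "joint_torque": joint torques, N m; "tool_pos": TCP position; "tcp_rot": TCP orientation; "wrist_force": force on the tool from outside, world axes, zero at the start; "torque": the same for the moment, N m; "width": opening from 0.0 (shut) to 1.0 (fully open); "grip_force": force on a finger pad.
Only numpy, scipy, OpenCV 4.12 (cv2) and the standard library are available. Lean on these libraries where they do the work, as an engineer would, in place of code of your own. Each camera call takes 0.05 s, during which the arm holds its last target. There are 200 camera calls.

## Working session

There is one attempt and no reset: what is moved stays moved. The work goes in short steps, Python scripts to look and compute and a tool call to move; the robot and the scene stay as the last step left them, time stands still between calls to the robot, and variables do not carry over. Pictures are saved under pics/ and viewed, at most 14 in all, crops included, and the job is handed in when it is done.

Besides the shell and the picture viewer there is one more tool, called as name([rows], argument=value, ...), one row to a line, values as JSON. play_rows: Moves the arm, as the interface text tells. Its arguments: {"type":"object","properties":{"commands":{"type":"array"},"force":{"type":"number"}},"required":["commands"]}

```bash
mkdir -p pics; ls; cat > h.py <<'E'
from workcell import bot
import numpy as np, cv2
from scipy.spatial.transform import Rotation as R
def cam(n):
    p=bot.camera_params(n); f=192/np.tan(np.radians(p['fov_y'])/2)
    return f,p['cx'],p['cy'],R.from_rotvec(np.ravel(p['rvec'])).as_matrix(),np.ravel(p['tvec'])
def pt(c,u,v,z):
    f,cx,cy,M,t=c; d=M.T@np.array([(u-cx)/f,(v-cy)/f,1]); o=-M.T@t
    return o+d*(z-o[2])/d[2]
def px(c,P):
    f,cx,cy,M,t=c; q=M@np.array(P)+t; return q[0]/q[2]*f+cx,q[1]/q[2]*f+cy
def snap(n,name,crop=None,s=1):
    c=cam(n); im=bot.read_camera(n); cv2.imwrite(f'pics/{name}_raw.png',im)
    save(im,name,crop,s); return c,im
def save(im,name,crop=None,s=1):
    if crop: x0,y0,x1,y1=crop; im=im[y0:y1,x0:x1]
    cv2.imwrite(f'pics/{name}.png',cv2.resize(im,None,fx=s,fy=s,interpolation=cv2.INTER_CUBIC))
def rel(P,yaw=None,Rt=None):
    "shift (fractions) in tool axes and turn fractions to reach TCP P with tool down, closing line y at world angle yaw"
    s=bot.read_state(); M=R.from_rotvec(s['tcp_rot']); d=M.inv().apply(np.array(P)-s['tool_pos'])/0.6
    return d
E
python3 - <<'E'
from h import *
for n in ['scene','side']:
    snap(n,n,None,1.55); c=cam(n); print(n,c[0],c[1],c[2],(-c[3].T@c[4]).round(3),c[3].round(3).tolist())
s=bot.read_state(); print({k:np.round(v,3) for k,v in s.items()}); print(R.from_rotvec(s['tcp_rot']).as_matrix().round(3))
c=cam('wrist');print(c[0],-c[3].T@c[4],c[3].round(3))
E
```

```text
pics
scene 403.5155711962001 247.89832977040837 198.69960439597173 [ 1.432 -0.201  1.123] [[0.231, 0.973, 0.01], [0.71, -0.162, -0.685], [-0.665, 0.166, -0.728]]
side 346.6571071006436 261.0908067808869 193.7226483132665 [0.189 0.779 0.678] [[-0.93, -0.366, -0.007], [-0.207, 0.54, -0.816], [0.302, -0.758, -0.578]]
{'time': np.float64(0.1), 'q': array([-1.334,  0.265,  1.605, -0.   ,  1.274, -0.037]), 'joint_vel': array([-0.001, -0.002, -0.004, -0.001, -0.001,  0.   ]), 'joint_torque': array([-0.0000e+00, -5.1671e+01, -3.6859e+01, -0.0000e+00,  6.0000e-03,
        0.0000e+00]), 'tool_pos': array([ 0.182, -0.649,  0.231]), 'tcp_rot': array([-3.11 , -0.428,  0.   ]), 'wrist_force': array([-0.441, -0.125, -0.967]), 'torque': array([-0.028,  0.012,  0.062]), 'grip_force': np.float64(0.0), 'width': np.float64(1.001)}
[[ 0.963  0.27  -0.   ]
 [ 0.27  -0.963  0.002]
 [ 0.    -0.002 -1.   ]]
282.55945612953525 [ 0.24966405 -0.6313252   0.37254045] [[ 0.27  -0.963 -0.002]
 [-0.927 -0.261  0.27 ]
 [-0.26  -0.071 -0.963]]
```

View pics/scene.png

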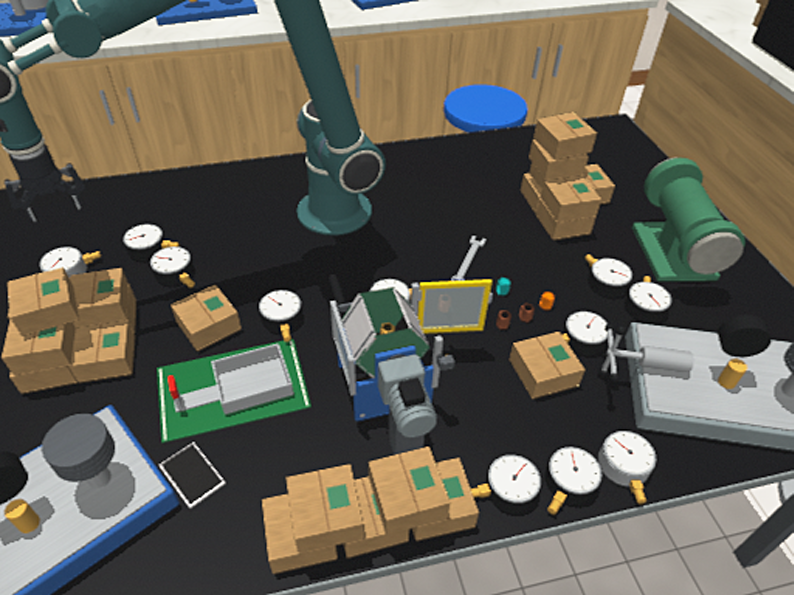

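View pics/side.png

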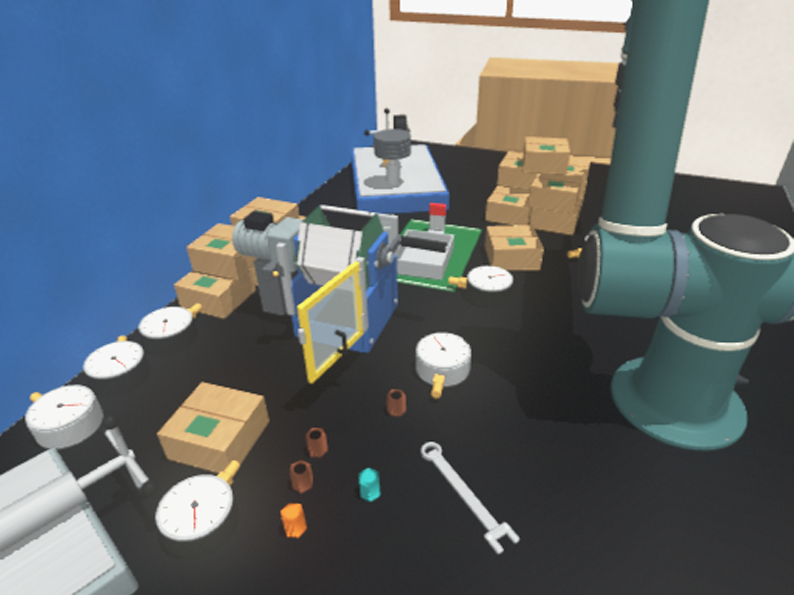

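Scene: tumbler around (385,345), the empty tray on its mat (255,380) with its red pull at (173,387), and the door swung out (455,305). Side: three raws at (397,402), (316,442) and (301,476). I'll enlarge both for measurement.

```bash
python3 - <<'E'
from h import *
a=cv2.imread('pics/scene_raw.png'); save(a,'sc2',(95,165,355,295),3)
b=cv2.imread('pics/side_raw.png'); save(b,'sd2',(130,120,360,330),2.8)
E
```

```text
(no output)
```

View pics/sc2.png

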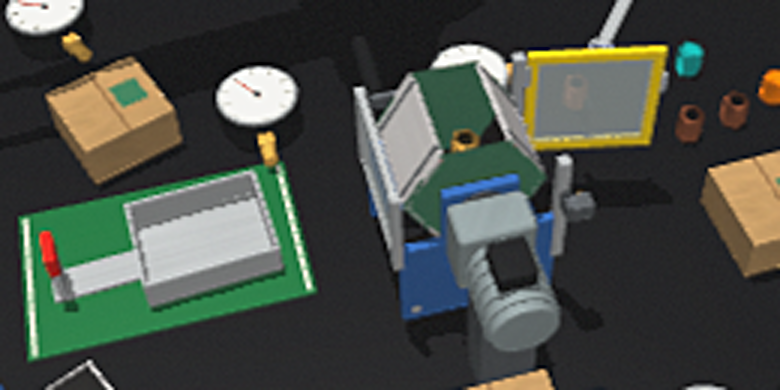

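View pics/sd2.png

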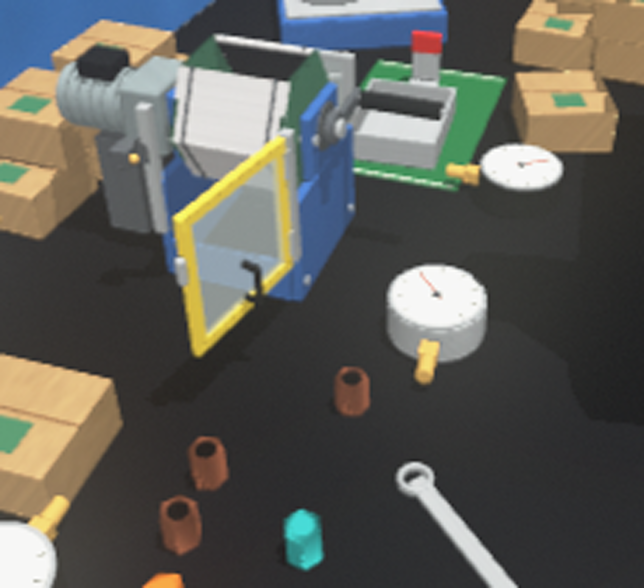

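```bash
cat > fit.py <<'E'
from h import *
from scipy.optimize import least_squares
S,D=cam('scene'),cam('side')
sc=lambda u,v:(95+u/3,165+v/3); sd=lambda u,v:(130+u/2.8,120+v/2.8)
def W(p,P): c,s=np.cos(p[2]),np.sin(p[2]); return [p[0]+c*P[0]-s*P[1],p[1]+s*P[0]+c*P[1],P[2]]
def run(obs,p0,loss='soft_l1'):
    f=lambda p:np.ravel([np.array(px(C,W(p,P)))-uv for C,uv,P in obs])
    r=least_squares(f,p0,loss=loss); print(r.x.round(4)); print(f(r.x).reshape(-1,2).round(1).tolist()); return r.x
E
python3 - <<'E'
from fit import *
print('mat',[pt(S,*sc(*q),0)[:2].round(3) for q in [(22,216),(278,165),(316,292),(33,358)]])
print('pull',pt(S,*sc(47,234),.077).round(3),pt(D,*sd(427,33),.077).round(3))
for n,q in [('raw',(690,110)),('raw',(735,96)),('rawdoor',(575,78))]: print(n,pt(S,*sc(*q),.036).round(3))
for q in [(208,444),(181,506),(352,374)]: print('raw side',pt(D,*sd(*q),.036).round(3))
for q in [(257,96),(470,65)]: print('gauge',pt(S,*sc(*q),.045).round(3))
print('gauge side',pt(D,*sd(437,295),.045),pt(D,*sd(522,166),.045))
print('wrench',pt(D,*sd(415,478),.005),pt(S,*sc(600,43),.0))
h=pt(D,*sd(290,200),.136); print('hinge',h, 'free',pt(D,*sd(178,215),.212),pt(D,*sd(197,353),.06),pt(S,*sc(667,46),.212))
obs=[(S,sc(403,318),(.08,-.085,0)),(S,sc(400,245),(.08,-.085,.125)),(D,sd(300,298),(-.08,.085,0)),(D,sd(290,133),(-.075,.098,.212)),(D,sd(290,265),(-.075,.098,.06)),
(S,sc(357,88),(-.07,-.087,.208)),(S,sc(522,55),(-.075,.098,.212))]
t=run(obs,[.7,0,0])
print('grip',W(t,(-.145,-.065,.17)))
obs=[(S,sc(124,204),(-.06,-.075,.04)),(S,sc(257,171),(-.06,.075,.04)),(S,sc(283,270),(.06,.075,0)),(S,sc(147,305),(.06,-.075,0)),(S,sc(47,234),(0,-.16,.077)),(D,sd(427,33),(0,-.16,.077)),(S,sc(143,282),(.06,-.075,.04))]
run(obs,[.7,-.3,0])
E
```

```text
mat [array([ 0.473, -0.483]), array([ 0.462, -0.183]), array([ 0.654, -0.167]), array([ 0.67 , -0.471])]
pull [ 0.569 -0.438  0.077] [ 0.58  -0.44   0.077]
raw [0.517 0.32  0.036]
raw [0.508 0.383 0.036]
rawdoor [0.434 0.198 0.036]
raw side [0.523 0.311 0.036]
raw side [0.512 0.375 0.036]
raw side [0.44  0.19  0.036]
gauge [ 0.385 -0.194  0.045]
gauge [0.391 0.073 0.045]
gauge side [0.39856122 0.06581712 0.045     ] [ 0.37737621 -0.19583793  0.045     ]
wrench [0.35436178 0.2570444  0.005     ] [0.3452062  0.26330418 0.        ]
hinge [0.54652933 0.08449206 0.136     ] free [0.57328145 0.23429688 0.212     ] [0.57203559 0.23801519 0.06      ] [0.57098239 0.24501715 0.212     ]
[ 0.6252 -0.002   0.0588]
[[-0.7, 0.4], [-0.7, 2.0], [1.6, 1.8], [-2.0, 1.5], [1.0, 0.1], [0.1, 1.3], [0.5, -1.2]]
grip [np.float64(0.4842851988544258), np.float64(-0.07545247483163034), 0.17]
[ 0.5637 -0.2787  0.0864]
[[0.8, -1.2], [-0.2, -0.5], [-0.2, 0.1], [0.4, 0.0], [-0.1, 2.0], [0.5, 0.3], [-0.5, 0.7]]
```

```bash
cat >> h.py <<'E'
def rows(*T):
    "T: (P, yaw) world targets; tool down, tool x at yaw"
    s=bot.read_state(); M=R.from_rotvec(s['tcp_rot'])
    for P,y in T:
        Rt=R.from_matrix(np.array([[np.cos(y),np.sin(y),0],[np.sin(y),-np.cos(y),0],[0,0,-1.]]))
        print((M.inv().apply(np.array(P)-s['tool_pos'])/.6).round(4).tolist(),((M.inv()*Rt).as_rotvec()/np.pi).round(4).tolist())
    print('at',s['tool_pos'].round(4),'t',s['time'].round(1))
E
python3 - <<'E'
from h import *
rows(((.4,-.4,.45),.06),((.56,-.12,.45),.06))
E
```

```text
[0.4615, -0.3026, -0.3641] [-0.0007, 0.0, 0.0681]
[0.8445, -0.6797, -0.3633] [-0.0007, 0.0, 0.0681]Traceback (most recent call last):
  File "<stdin>", line 2, in <module>
  File "h.py", line 28, in rows
    print('at',s['tool_pos'].round(4),'t',s['time'].round(1))
                                          ^^^^^^^^^^^^^^^
AttributeError: 'float' object has no attribute 'round'
```

play_rows([
  [[0.46,-0.3,-0.364,-0.0007,0,0.068,-1],[0.46,-0.3,-0.364,-0.0007,0,0.068,-1],[0.46,-0.3,-0.364,-0.0007,0,0.068,-1],[0.46,-0.3,-0.364,-0.0007,0,0.068,-1],[0.46,-0.3,-0.364,-0.0007,0,0.068,-1],[0.46,-0.3,-0.364,-0.0007,0,0.068,-1],[0.46,-0.3,-0.364,-0.0007,0,0.068,-1],[0.46,-0.3,-0.364,-0.0007,0,0.068,-1]],
], force=40)

```text
time: 0.9
tool_pos: [0.4005, -0.4002, 0.4519]
tcp_rot: [3.138, 0.095, 0.001]
wrist_force: [0.1, 0.4, -0.9]
width: 1.0
grip_force: 0.0
```

```bash
sed -i "s/s\['time'\].round(1)/s['time']/" h.py; python3 - <<'E'
from h import *
rows(((.56,-.12,.45),.06))
E
```

```text
[0.2937, -0.45, 0.0023] [0.0007, -0.0002, 0.0002]
at [ 0.4005 -0.4002  0.4519] t 0.9
```

play_rows([
  [[0.294,-0.45,0.002,0,0,0,-1],[0.294,-0.45,0.002,0,0,0,-1],[0.294,-0.45,0.002,0,0,0,-1],[0.294,-0.45,0.002,0,0,0,-1],[0.294,-0.45,0.002,0,0,0,-1],[0.294,-0.45,0.002,0,0,0,-1],[0.294,-0.45,0.002,0,0,0,-1],[0.294,-0.45,0.002,0,0,0,-1]],
])

```text
time: 1.7
tool_pos: [0.5604, -0.1187, 0.4479]
tcp_rot: [3.139, 0.102, -0.002]
wrist_force: [0.1, -0.3, 0.0]
width: 1.001
grip_force: 0.0
```

```bash
python3 - <<'E'
from h import *
c,im=snap('wrist','w1',None,1.55); import pickle; pickle.dump(c,open('w1.pkl','wb'))
for n,P in [('grip',(.484,-.075,.17)),('hinge',(.544,.091,.212)),('pull',(.576,-.44,.077))]: print(n,np.array(px(c,P))*1.55)
E
```

```text
grip [339.45806417 325.8433776 ]
hinge [146.70021632 264.84112149]
pull [661.71615321 245.02705468]
```

View pics/w1.png

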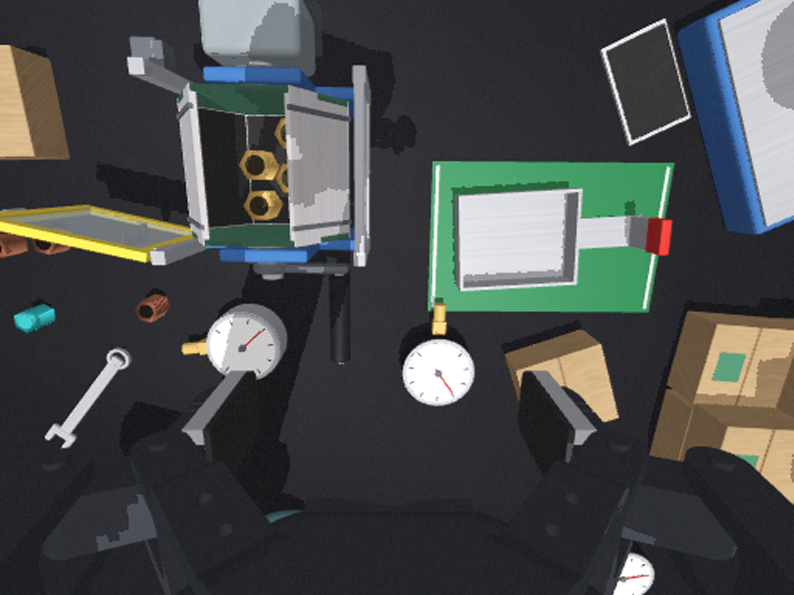

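```bash
python3 - <<'E'
from fit import *
import pickle; C=pickle.load(open('w1.pkl','rb')); w=lambda u,v:(u/1.55,v/1.55)
obs=[(S,sc(403,318),(.08,-.085,0)),(S,sc(400,245),(.08,-.085,.125)),(D,sd(300,298),(-.08,.085,0)),(D,sd(290,133),(-.075,.098,.212)),(D,sd(290,265),(-.075,.098,.06)),
(S,sc(357,88),(-.07,-.087,.208)),(S,sc(522,55),(-.075,.098,.212)),
(C,w(341,360),(-.186,-.065,.17)),(C,w(204,69),(.08,.04,.2)),(C,w(306,69),(.08,-.04,.2)),(C,w(192,250),(-.068,.04,.2)),(C,w(312,243),(-.068,-.04,.2)),(C,w(361,265),(-.08,-.087,.208)),(C,w(361,68),(.08,-.087,.208))]
t=run(obs,[.7,0,0]); print('grip',W(t,(-.145,-.065,.17)))
obs=[(S,sc(124,204),(-.06,-.075,.04)),(S,sc(257,171),(-.06,.075,.04)),(S,sc(283,270),(.06,.075,0)),(S,sc(147,305),(.06,-.075,0)),(S,sc(47,234),(0,-.16,.077)),(D,sd(427,33),(0,-.16,.077)),(S,sc(143,282),(.06,-.075,.04)),
(C,w(454,195),(.06,.075,.04)),(C,w(582,188),(.06,-.075,.04)),(C,w(460,291),(-.06,.075,.04)),(C,w(577,284),(-.06,-.075,.04)),(C,w(659,220),(.02,-.16,.077)),(C,w(659,254),(-.02,-.16,.077))]
T=run(obs,[.56,-.28,.1]); print('pull',W(T,(0,-.16,.055)),'homepull',W(t,(0,-.163,.055)))
obs=[(C,w(433,163),(.1,.155,0)),(C,w(674,165),(.1,-.155,0)),(C,w(430,311),(-.1,.155,0)),(C,w(650,312),(-.1,-.155,0))]+[(S,sc(*q),P) for q,P in zip([(22,216),(278,165),(316,292),(33,358)],[(-.1,-.155,0),(-.1,.155,0),(.1,.155,0),(.1,-.155,0)])]
m=run(obs,[.56,-.33,.05]); print('spot',W(m,(0,.05,0)))
print('raw3',pt(C,*w(150,300),.036), 'wr',pt(C,*w(120,358),.01),pt(C,*w(60,435),.01),'gauge',pt(C,*w(240,341),.045),pt(C,*w(438,372),.045))
E
```

```text
[ 0.6286 -0.005   0.0473]
[[-1.8, 1.3], [-1.9, 2.8], [0.6, 1.1], [-3.2, 0.8], [-0.1, -0.6], [-0.5, 1.9], [0.3, -0.2], [0.5, 0.6], [-0.4, -1.4], [-1.8, -0.1], [17.6, 0.2], [-1.9, 5.7], [0.0, 1.7], [0.1, -0.3]]
grip [np.float64(0.486802329498613), np.float64(-0.07681441788414665), 0.17]
[ 0.5651 -0.2797  0.1203]
[[-0.0, -0.1], [-1.1, -0.5], [0.0, -0.2], [0.9, 0.9], [-0.2, 3.7], [-1.1, -0.0], [-0.0, 1.6], [0.9, 0.2], [-2.0, 0.2], [-2.1, -0.3], [-2.5, 0.2], [3.3, 0.3], [0.8, 0.5]]
pull [np.float64(0.5843465889118974), np.float64(-0.4385337612338599), 0.055] homepull [np.float64(0.6362714950938806), np.float64(-0.16785269849320947), 0.055]
[ 0.5628 -0.3314  0.0598]
[[-0.2, -0.2], [-0.1, -0.7], [-1.3, 0.4], [-1.3, 0.5], [-2.6, 0.4], [-0.1, -1.7], [-1.2, 0.0], [-3.1, 1.2]]
spot [np.float64(0.559854808592152), np.float64(-0.2814393569166398), 0]
raw3 [0.45696622 0.18647819 0.036     ] wr [0.35970533 0.25025188 0.01      ] [0.22827733 0.35254747 0.01      ] gauge [0.41074116 0.0673904  0.045     ] [ 0.38316045 -0.19846515  0.045     ]
```

```bash
python3 - <<'E'
from h import *
a=cv2.imread('pics/w1_raw.png'); save(a,'w1c',(80,30,260,245),2.75)
E
```

```text
(no output)
```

View pics/w1c.png

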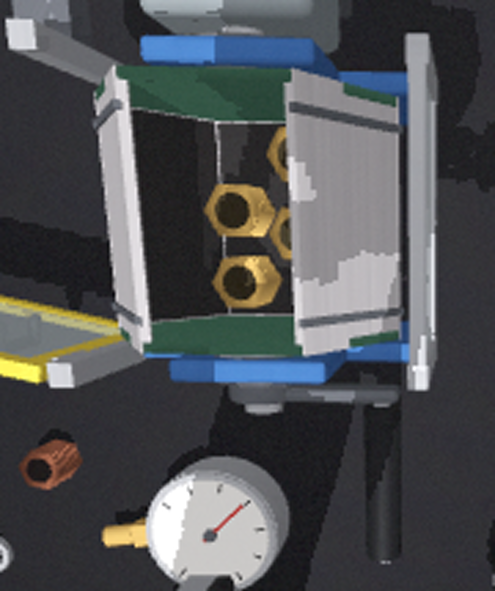

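```bash
python3 - <<'E'
from fit import *
import pickle; C=pickle.load(open('w1.pkl','rb')); w=lambda u,v:(80+u/2.75,30+v/2.75)
o2=[(C,w(141,38),(.08,.04,.2)),(C,w(141,62),(.068,.04,.2)),(C,w(172,360),(-.068,.04,.2)),(C,w(172,382),(-.08,.04,.2)),(C,w(312,38),(.08,-.04,.2)),(C,w(325,382),(-.08,-.04,.2)),(C,w(383,562),(-.186,-.065,.17)),(C,w(383,402),(-.097,-.065,.17))]
o1=[(S,sc(403,318),(.08,-.085,0)),(S,sc(400,245),(.08,-.085,.125)),(D,sd(300,298),(-.08,.085,0)),(D,sd(290,133),(-.075,.098,.212)),(D,sd(290,265),(-.075,.098,.06)),(S,sc(522,55),(-.075,.098,.212))]
run(o2,[.6,0,0]); t=run(o1+o2,[.6,0,0])
print(px(C,W(t,(.0,-.087,.208))),w(420,210),'spots',W(t,(-.145,-.065,.17)))
E
```

```text
[ 0.6295 -0.0041  0.0485]
[[-0.9, -1.5], [0.0, 0.3], [-1.6, -0.1], [-0.9, 0.5], [1.4, -0.3], [0.9, 1.4], [0.8, -2.1], [0.1, 1.7]]
[ 0.6292 -0.004   0.0526]
[[-1.2, 1.5], [-1.3, 3.0], [0.4, 1.2], [-3.4, 0.9], [-0.3, -0.5], [0.5, -0.2], [-1.3, -1.2], [-0.3, 0.7], [-1.5, 0.2], [-0.7, 0.7], [1.0, -0.3], [1.0, 1.4], [1.2, -2.1], [0.3, 1.7]]
(np.float64(232.17682259219683), np.float64(110.98178623956173)) (232.72727272727272, 106.36363636363636) spots [np.float64(0.4878605274025624), np.float64(-0.07651390816430159), 0.17]
```

```bash
python3 - <<'E'
from h import *
rows(((.584,-.4385,.2),.12),((.584,-.4385,.06),.12))
E
```

```text
[0.0075, 0.5307, 0.4147] [0.0006, 0.0005, -0.0181]
[0.0079, 0.5302, 0.648] [0.0006, 0.0005, -0.0181]
at [ 0.5597 -0.1205  0.4481] t 1.75
```

play_rows([
  [[0.0075,0.53,0.415,0.0006,0,-0.018,-1],[0.0075,0.53,0.415,0.0006,0,-0.018,-1],[0.0075,0.53,0.415,0.0006,0,-0.018,-1],[0.0075,0.53,0.415,0.0006,0,-0.018,-1],[0.0075,0.53,0.415,0.0006,0,-0.018,-1],[0.0075,0.53,0.415,0.0006,0,-0.018,-1],[0.0075,0.53,0.415,0.0006,0,-0.018,-1],[0.0075,0.53,0.415,0.0006,0,-0.018,-1]],
])

```text
time: 2.55
tool_pos: [0.581, -0.4397, 0.2018]
tcp_rot: [3.136, 0.18, -0.001]
wrist_force: [1.0, 0.2, 0.1]
width: 0.995
grip_force: 0.0
```

play_rows([
  [[0,0,0.0833,0,0,0,-1],[0,0,0.1667,0,0,0,-1],[0,0,0.233,0,0,0,-1],[0,0,0.233,0,0,0,1],[0,0,0.233,0,0,0,1],[0,0,0.233,0,0,0,1],[0,0,0.233,0,0,0,1],[0,0,0.233,0,0,0,1]],
], force=50)

```text
time: 3.35
tool_pos: [0.5846, -0.4381, 0.067]
tcp_rot: [3.132, 0.184, 0.007]
wrist_force: [-0.0, -3.2, 3.7]
width: 0.147
grip_force: 2.4
```

```bash
python3 - <<'E'
from fit import *
t=(.629,-.004,.051)
P=lambda y:W(t,(0,y,.06))
print(bot.read_state()['width'])
rows((P(-.163-.19),.051),(P(-.163-.15),.051),(P(-.161),.051))
E
```

```text
0.14705018980634724
[0.1191, -0.123, 0.0115] [0.0015, -0.0013, 0.021]
[0.1235, -0.1895, 0.0111] [0.0015, -0.0013, 0.021]
[0.1402, -0.4423, 0.01] [0.0015, -0.0013, 0.021]
at [ 0.5846 -0.4381  0.067 ] t 3.35
```

play_rows([
  [[0,0,0,0,0,0,1],[0,0,0,0,0,0,1],[0.03,-0.03,0,0,0,0.005,1],[0.06,-0.06,0,0,0,0.01,1],[0.09,-0.09,0,0,0,0.015,1],[0.119,-0.123,0,0,0,0.021,1],[0.119,-0.123,0,0,0,0.021,1],[0.119,-0.123,0,0,0,0.021,1]],
])

```text
time: 4.15
tool_pos: [0.6489, -0.3532, 0.0671]
tcp_rot: [3.14, 0.081, 0.01]
wrist_force: [2.8, 4.0, 8.2]
width: 0.094
grip_force: 52.7
```

```bash
python3 - <<'E'
from fit import *
t=(.629,-.004,.051)
P=lambda y:W(t,(0,y,.06))
c,im=snap('scene','s3'); save(im,'s3c',(130,160,290,300),4)
for n,q in [('pan+y-x rim',(-.06,-.193+.075,.04)),('pan+y+x rim',(.06,-.193+.075,.04)),('pan-y+x',(.06,-.193-.075,.04)),('foot+x-y',(.08,-.085,0)),('foot-x',(-.08,-.085,0))]: print(n,(np.array(px(c,W(t,q)))-[130,160])*4)
rows((P(-.163-.19),.051),(P(-.163-.15),.051),(P(-.161),.051))
E
```

```text
pan+y-x rim [312.27845824 297.31633383]
pan+y+x rim [344.64894648 411.06469368]
pan-y+x [157.54425586 455.07779751]
foot+x-y [392.11266922 449.50951595]
foot-x [346.9287249  300.21986938]
[-0.0033, 0.005, 0.0118] [0.0003, -0.0021, 0.0001]
[-0.0033, -0.0617, 0.0117] [0.0003, -0.0021, 0.0001]
[-0.0032, -0.315, 0.0115] [0.0003, -0.0021, 0.0001]
at [ 0.6488 -0.3535  0.0671] t 4.2
```

View pics/s3c.png

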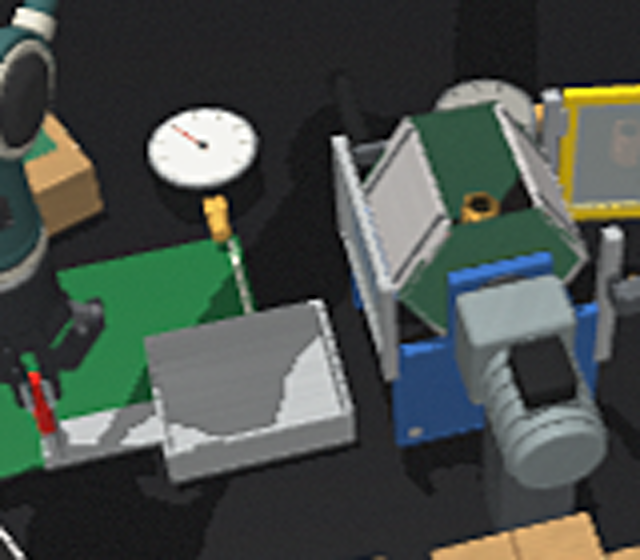

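play_rows([
  [[-0.003,-0.02,0,0,0,0,1],[-0.003,-0.04,0,0,0,0,1],[-0.003,-0.06,0,0,0,0,1],[-0.003,-0.08,0,0,0,0,1],[-0.003,-0.1,0,0,0,0,1],[-0.003,-0.12,0,0,0,0,1],[-0.003,-0.14,0,0,0,0,1],[-0.003,-0.15,0,0,0,0,1]],
])

```text
time: 5.0
tool_pos: [0.6412, -0.2667, 0.067]
tcp_rot: [3.135, 0.081, 0.009]
wrist_force: [-0.3, -6.1, 7.0]
width: 0.097
grip_force: 52.6
```

play_rows([
  [[0,-0.02,0,0,0,0,1],[0,-0.04,0,0,0,0,1],[0,-0.06,0,0,0,0,1],[0,-0.08,0,0,0,0,1],[0,-0.1,0,0,0,0,1],[0,-0.12,0,0,0,0,1],[0,-0.14,0,0,0,0,1],[0,-0.15,0,0,0,0,1]],
])

```text
time: 5.8
tool_pos: [0.6368, -0.1767, 0.067]
tcp_rot: [3.135, 0.082, 0.01]
wrist_force: [-0.2, -6.0, 7.3]
width: 0.098
grip_force: 51.7
```

```bash
python3 - <<'E'
from fit import *
t=(.629,-.004,.051)
print(bot.read_state()['wrist_force'])
rows((W(t,(0,-.163,.06)),.051))
E
```

```text
[-0.15012777 -5.96179028  7.34343339]
[0.0015, -0.0165, 0.0116] [0.0016, -0.002, 0.0003]
at [ 0.6368 -0.1767  0.067 ] t 5.8
```

play_rows([
  [[0,-0.006,0,0,0,0,1],[0,-0.012,0,0,0,0,1],[0,-0.012,0,0,0,0,1],[0,-0.012,0,0,0,0,-1],[0,-0.012,0,0,0,0,-1],[0,-0.012,0,0,0,0,-1],[0,-0.012,-0.06,0,0,0,-1],[0,-0.012,-0.14,0,0,0,-1]],
])

```text
time: 6.6
tool_pos: [0.6303, -0.1666, 0.1432]
tcp_rot: [-3.138, -0.08, 0.014]
wrist_force: [0.8, -0.1, 0.0]
width: 0.935
grip_force: 0.0
```

```bash
python3 - <<'E'
from fit import *
t=(.629,-.004,.051)
rows((W(t,(0,-.17,.40)),.051),(W(t,(-.077,.231,.40)),.051))
E
```

```text
[0.0077, 0.0111, -0.4281] [-0.001, 0.0029, -0.0]
[-0.1207, -0.6572, -0.4247] [-0.001, 0.0029, -0.0]
at [ 0.6303 -0.1666  0.1432] t 6.6
```

play_rows([
  [[0,0.011,-0.1,0,0,0,1],[0,0.011,-0.2,0,0,0,1],[0,0.011,-0.3,0,0,0,1],[0,0.011,-0.425,0,0,0,1],[0,0.011,-0.425,0,0,0,1],[0,0,-0.425,0,0,0,1],[-0.02,-0.1,-0.425,0,0,0,1],[-0.04,-0.2,-0.425,0,0,0,1]],
])

```text
time: 7.4
tool_pos: [0.609, -0.0706, 0.4015]
tcp_rot: [-3.14, -0.075, 0.001]
wrist_force: [0.7, 0.8, 0.8]
width: 0.001
grip_force: 0.0
```

play_rows([
  [[-0.08,-0.457,0,0,0,0,1],[-0.08,-0.457,0,0,0,0,1],[-0.08,-0.457,0,0,0,0,1],[-0.08,-0.457,0,0,0,0,1],[-0.08,-0.457,0,0,0,0,1],[-0.08,-0.457,0,0,0,0,1],[-0.08,-0.457,0,0,0,0,1],[-0.08,-0.457,0,0,0,0,1]],
])

```text
time: 8.2
tool_pos: [0.5469, 0.201, 0.4011]
tcp_rot: [3.139, 0.083, -0.002]
wrist_force: [0.0, 0.5, -0.1]
width: 0.001
grip_force: 0.0
```

```bash
python3 - <<'E'
from fit import *
t=(.629,-.004,.051)
rows((W(t,(-.077,.231,.175)),.051))
c,im=snap('wrist','w2',None,1.55)
E
```

```text
[-0.0085, -0.0373, 0.3768] [0.0004, 0.0004, 0.0006]
at [0.5469 0.201  0.4011] t 8.2
```

View pics/w2.png

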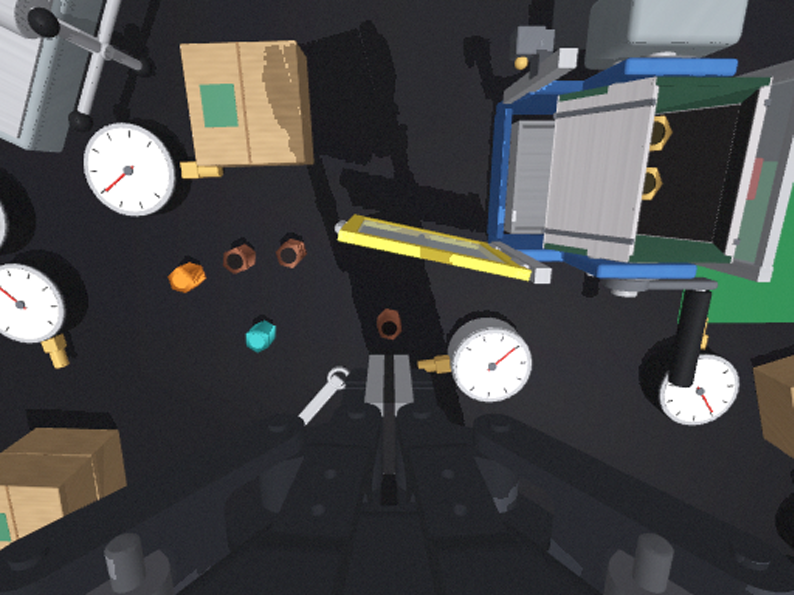

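```bash
python3 - <<'E'
from fit import *
import cv2
t=(.629,-.004,.051)
c=cam('wrist'); w=lambda u,v:(u/1.55,v/1.55)
for q in [(292,252),(237,262),(388,327)]: print('raw',pt(c,*w(*q),.036).round(3))
for q in [(100,65)]: pass
print('carton near edge',pt(c,*w(312,163),.06).round(3),pt(c,*w(196,165),.06).round(3),'stem',pt(c,*w(220,171),.03).round(3),'stem b',pt(c,*w(420,365),.02).round(3),'wrench end',pt(c,*w(338,377),.01).round(3))
print('door top',pt(c,*w(340,235),.212).round(3),pt(c,*w(530,276),.212).round(3))
rows((W(t,(-.077,.231,.175)),.051))
for th in [1.36,1.1,.9,.7,.5,.3,.15,.05,0,-.04]:
    d=.019; cth,s=np.cos(th),np.sin(th); q=(-.075+.128*cth-d*s,.098+.128*s+d*cth)
    b=W(t,(-.077,.231,.175)); a=W(t,q+(.175,)); v=R.from_euler('z',.051).inv().apply(np.array(a)-b)/.6
    print(th,v.round(3)*[1,-1,-1])
E
```

```text
raw [0.529 0.31  0.036]
raw [0.514 0.375 0.036]
raw [0.443 0.194 0.036]
carton near edge [0.629 0.284 0.06 ] [0.62  0.405 0.06 ] stem [0.615 0.392 0.03 ] stem b [0.387 0.15  0.02 ] wrench end [0.36  0.256 0.01 ]
door top [0.574 0.237 0.212] [0.55  0.09  0.212]
[-0.0091, -0.0387, 0.3771] [0.0004, 0.0003, 0.0001]
at [0.5472 0.2002 0.4013] t 8.25
1.36 [ 0.017  0.006 -0.   ]
1.1 [ 0.072  0.017 -0.   ]
0.9 [ 0.111  0.035 -0.   ]
0.7 [ 0.146  0.06  -0.   ]
0.5 [ 0.175  0.092 -0.   ]
0.3 [ 0.198  0.128 -0.   ]
0.15 [ 0.21   0.158 -0.   ]
0.05 [ 0.215  0.179 -0.   ]
0 [ 0.217  0.19  -0.   ]
-0.04 [ 0.218  0.199 -0.   ]
```

play_rows([
  [[-0.0085,-0.037,0.08,0,0,0,1],[-0.0085,-0.037,0.16,0,0,0,1],[-0.0085,-0.037,0.24,0,0,0,1],[-0.0085,-0.037,0.32,0,0,0,1],[-0.0085,-0.037,0.376,0,0,0,1],[-0.0085,-0.037,0.376,0,0,0,1],[-0.0085,-0.037,0.376,0,0,0,1]],
])

```text
time: 8.95
tool_pos: [0.5416, 0.2211, 0.1766]
tcp_rot: [3.14, 0.077, -0.001]
wrist_force: [-0.1, 0.5, 0.4]
width: -0.004
grip_force: 0.0
```

play_rows([
  [[0.017,0.006,0,0,0,0,1],[0.045,0.011,0,0,0,0,1],[0.072,0.017,0,0,0,0,1],[0.092,0.026,0,0,0,0,1],[0.111,0.035,0,0,0,0,1],[0.13,0.047,0,0,0,0,1],[0.146,0.06,0,0,0,0,1],[0.161,0.076,0,0,0,0,1]],
])

```text
time: 9.75
tool_pos: [0.6409, 0.1811, 0.1767]
tcp_rot: [3.14, 0.08, 0.0]
wrist_force: [-1.3, -0.3, 0.6]
width: 0.004
grip_force: 0.4
```

play_rows([
  [[0.014,0.016,0,0,0,0,1],[0.026,0.034,0,0,0,0,1],[0.037,0.052,0,0,0,0,1],[0.044,0.068,0,0,0,0,1],[0.049,0.082,0,0,0,0,1],[0.053,0.094,0,0,0,0,1],[0.054,0.1,0,0,0,0,1],[0.055,0.103,0,0,0,0,1]],
])

```text
time: 10.55
tool_pos: [0.6749, 0.1251, 0.1767]
tcp_rot: [-3.134, -0.079, 0.003]
wrist_force: [-5.0, 14.0, 2.0]
width: 0.002
grip_force: 7.2
```

```bash
python3 - <<'E'
from fit import *
t=(.629,-.004,.051)
s=bot.read_state(); p=s['tool_pos']-[t[0],t[1],0]; print(R.from_euler('z',t[2]).inv().apply(p),s['wrist_force'])
E
```

```text
[0.05243115 0.12658032 0.17665603] [-4.98857857 14.04536433  2.00381435]
```

play_rows([
  [[0,0.004,0,0,0,0,1],[0,0.008,0,0,0,0,1],[0,0.011,0,0,0,0,1],[0,0.011,0,0,0,0,1]],
])

```text
time: 10.95
tool_pos: [0.6761, 0.1161, 0.1766]
tcp_rot: [-3.14, -0.081, 0.0]
wrist_force: [-1.3, 4.0, -0.1]
width: -0.001
grip_force: 1.9
```

play_rows([
  [[0,0.003,0,0,0,0,1],[0,0.005,0,0,0,0,1],[0,0.005,0,0,0,0,1]],
])

```text
time: 11.25
tool_pos: [0.676, 0.116, 0.1767]
tcp_rot: [-3.134, -0.08, 0.001]
wrist_force: [-2.2, 13.9, 0.7]
width: -0.0
grip_force: 6.4
```

play_rows([
  [[0,-0.04,0,0,0,0,1],[0,-0.06,0,0,0,0,1],[0,-0.06,-0.08,0,0,0,1],[0,-0.06,-0.16,0,0,0,0],[0,-0.06,-0.24,0,0,0,-1],[0,-0.06,-0.36,0,0,0,-1],[0,-0.06,-0.36,0,0,0,-1]],
])

```text
time: 11.95
tool_pos: [0.6764, 0.1476, 0.4001]
tcp_rot: [-3.14, -0.079, -0.016]
wrist_force: [1.6, 1.1, 0.0]
width: 0.678
grip_force: 0.0
```

```bash
python3 - <<'E'
from fit import *
t=(.629,-.004,.051)
rows(((.488,-.0765,.4),.051))
E
```

```text
[-0.3325, 0.3572, -0.0032] [0.0, -0.0032, -0.0002]
at [0.6764 0.1476 0.4001] t 11.95
```

play_rows([
  [[-0.332,0.357,-0.003,0,0,0,-1],[-0.332,0.357,-0.003,0,0,0,-1],[-0.332,0.357,-0.003,0,0,0,-1],[-0.332,0.357,-0.003,0,0,0,-1],[-0.332,0.357,-0.003,0,0,0,-1],[-0.332,0.357,-0.003,0,0,0,-1],[-0.332,0.357,-0.003,0,0,0,-1],[-0.332,0.357,-0.003,0,0,0,-1]],
])

```text
time: 12.75
tool_pos: [0.4864, -0.077, 0.3951]
tcp_rot: [3.14, 0.076, 0.003]
wrist_force: [-0.7, -0.3, 0.4]
width: 0.997
grip_force: 0.0
```

```bash
python3 - <<'E'
from fit import *
rows(((.488,-.0765,.176),.051))
c,im=snap('wrist','w3'); save(im,'w3c',(150,30,400,330),2); 
sd_,im2=snap('side','d3'); a=cv2.imread('pics/w3c.png'); b=im2[110:260,130:300]; b=cv2.resize(b,None,fx=1.76,fy=1.76)
b=cv2.copyMakeBorder(b,0,a.shape[0]-b.shape[0],0,0,cv2.BORDER_CONSTANT); cv2.imwrite('pics/both3.png',np.hstack([a[:, :],b])[:600,:800])
for z in (.165,.17,.175): print((np.array(px(c,(.488-.041,-.0765-.002,z)))-[150,30])*2,(np.array(px(c,(.488,-.0765,z)))-[150,30])*2)
E
```

```text
[0.0019, -0.0009, 0.3651] [0.0003, -0.0006, -0.0009]
at [ 0.4864 -0.077   0.3951] t 12.75
[199.46600744 337.13825385] [199.39268201 277.95952501]
[199.4553927  339.21823119] [199.38080201 279.33333984]
[199.44450705 341.35129188] [199.36860973 280.74326689]
```

View pics/both3.png

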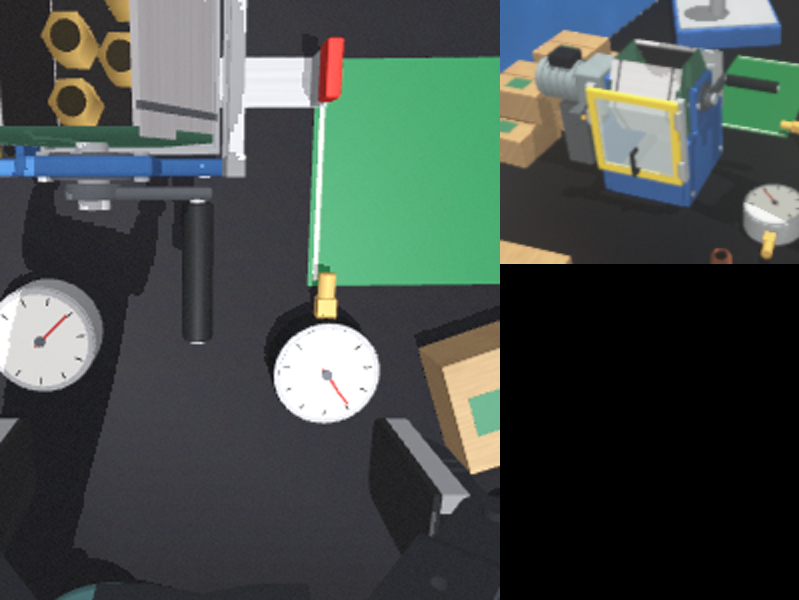

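```bash
python3 - <<'E'
from fit import *
t=(.629,-.004,.051)
f=lambda u,v:(130+(u-500)/1.76,110+v/1.76)
print('obs',f(778,88),f(727,78))
for a in (-.1,0,.1): print(a,[px(D,W(t,(x,-.065*np.cos(a),.17+.065*np.sin(a)))) for x in (-.186,-.096)])
E
```

```text
obs (287.9545454545455, 160.0) (258.97727272727275, 154.3181818181818)
-0.1 [(np.float64(287.1943814333647), np.float64(161.3149019342596)), (np.float64(258.3976502886973), np.float64(156.7219563482204))]
0 [(np.float64(287.30449632466633), np.float64(159.34598866737332)), (np.float64(258.4088118524187), np.float64(154.7823232154566))]
0.1 [(np.float64(287.35788627172815), np.float64(157.4672568559331)), (np.float64(258.34990428312005), np.float64(152.92883002960895))]
```

play_rows([
  [[0.002,-0.001,0.08,0,0,0,-1],[0.002,-0.001,0.16,0,0,0,-1],[0.002,-0.001,0.24,0,0,0,-1],[0.002,-0.001,0.3,0,0,0,-1],[0.002,-0.001,0.34,0,0,0,-1],[0.002,-0.001,0.365,0,0,0,-1],[0.002,-0.001,0.365,0,0,0,-1]],
], force=40)

```text
time: 13.55
tool_pos: [0.4868, -0.0742, 0.1728]
tcp_rot: [-3.14, -0.082, 0.008]
wrist_force: [-0.1, -0.1, -0.4]
width: 0.998
grip_force: 0.0
```

play_rows([
  [[0,0,0,0,0,0,1],[0,0,0,0,0,0,1],[0,0,0,0,0,0,1],[0,0,0,0,0,0,1],[0,0,0,0,0,0,1],[0,0,0,0,0,0,1]],
])

```text
time: 14.15
tool_pos: [0.4884, -0.0752, 0.1763]
tcp_rot: [3.141, 0.08, 0.003]
wrist_force: [1.4, -0.1, 2.2]
width: 0.003
grip_force: 1.2
```

play_rows([
  [[0,-0.0008,-0.013,0,0,0,1],[0,-0.0031,-0.0257,0,0,0,1],[0,-0.0069,-0.0382,0,0,0,1],[0,-0.0122,-0.05,0,0,0,1],[0,-0.0189,-0.0612,0,0,0,1],[0,-0.0269,-0.0714,0,0,0,1],[0,-0.036,-0.0806,0,0,0,1],[0,-0.0462,-0.0887,0,0,0,1]],
])

```text
time: 14.95
tool_pos: [0.4865, -0.0471, 0.2291]
tcp_rot: [3.14, 0.08, 0.0]
wrist_force: [-0.3, -0.5, -0.1]
width: 0.001
grip_force: 0.0
```

```bash
cat > cr.py <<'E'
from fit import *
import sys
t=(.629,-.004,.051)
def tf():
    s=bot.read_state(); p=R.from_euler('z',t[2]).inv().apply(s['tool_pos']-[t[0],t[1],0]); 
    y,z=p[1],p[2]-.006-.17; print('tumbler',p.round(4),'r',np.hypot(y,z).round(4),'a',np.arctan2(z,-y).round(3),'F',s['wrist_force'].round(1),s['time'])
tf()
E
python3 cr.py; python3 - <<'E'
import numpy as np
a0=.96
for a in np.arange(1.08,3.3,.12): print(round(a,2),((np.cos(a)-np.cos(a0))*.1083).round(4),(-(np.sin(a)-np.sin(a0))*.1083).round(4))
E
```

```text
tumbler [-0.1445 -0.0358  0.2291] r 0.0641 a 0.977 F [-0.3 -0.5 -0.1] 14.95
1.08 -0.0111 -0.0068
1.2 -0.0229 -0.0122
1.32 -0.0352 -0.0162
1.44 -0.048 -0.0187
1.56 -0.0609 -0.0196
1.68 -0.0739 -0.0189
1.8 -0.0867 -0.0167
1.92 -0.0992 -0.013
2.04 -0.1111 -0.0079
2.16 -0.1223 -0.0013
2.28 -0.1326 0.0065
2.4 -0.142 0.0156
2.52 -0.1502 0.0257
2.64 -0.1571 0.0366
2.76 -0.1626 0.0484
2.88 -0.1667 0.0607
3.0 -0.1693 0.0734
3.12 -0.1704 0.0864
3.24 -0.1699 0.0994
```

```bash
python3 - <<'E'
from fit import *
c,im=snap('wrist','w4'); s,i2=snap('side','d4')
a=cv2.resize(im[60:384,100:420],None,fx=1.4,fy=1.4); b=cv2.resize(i2[90:270,120:300],None,fx=1.95,fy=1.95)
h=max(a.shape[0],b.shape[0]); p=lambda x:cv2.copyMakeBorder(x,0,h-x.shape[0],0,0,cv2.BORDER_CONSTANT)
cv2.imwrite('pics/b4.png',np.hstack([p(a),p(b)]))
E
```

```text
(no output)
```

View pics/b4.png

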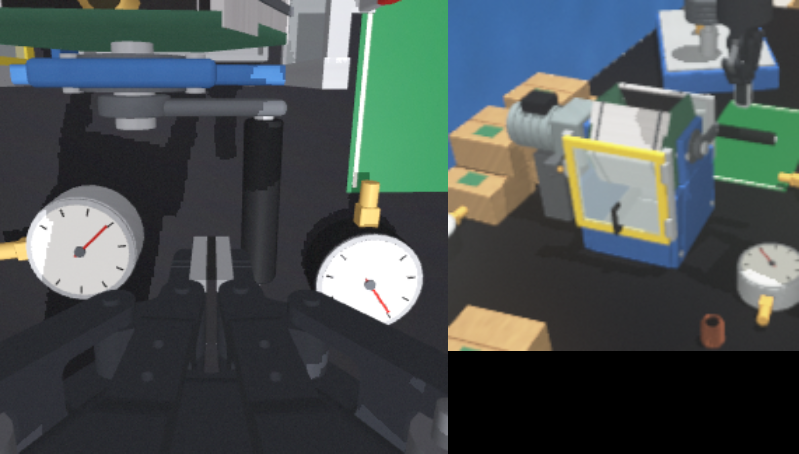

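```bash
python3 - <<'E'
from fit import *
from cr import t
C4=cam('wrist'); f,cx,cy,M,tv=C4
# C3: same orientation nearly; rebuild from tool shift
s=bot.read_state(); p3=np.array([.4864,-.077,.3951]); R3=R.from_rotvec([3.14,.076,.003]); R4=R.from_rotvec(s['tcp_rot'])
Mt=(R4.inv().as_matrix()@M.T); off=R4.inv().apply(-M.T@tv-s['tool_pos'])
M3=(R3.as_matrix()@Mt).T; o3=p3+R3.apply(off); C3=(f,cx,cy,M3,-M3@o3)
from scipy.optimize import least_squares
for u3,u4 in [((150+200/2,30+202/2),(100+263/1.4,60+119/1.4)),((150+211/2,30+190/2),(100+286/1.4,60+107/1.4))]:
    r=least_squares(lambda P:np.r_[np.array(px(C3,P))-u3,np.array(px(C4,P))-u4],[.53,-.07,.17]); 
    q=R.from_euler('z',t[2]).inv().apply(r.x-[t[0],t[1],0]); print(r.x.round(4),r.fun.round(1),q.round(4))
E
```

```text
tumbler [-0.1441 -0.0356  0.2295] r 0.0643 a 0.984 F [-0.2 -0.6 -0. ] 15.05
[ 0.5359 -0.0745  0.1453] [-0.1  0.3  0.1 -0.2] [-0.0965 -0.0656  0.1453]
[ 0.545  -0.0809  0.1757] [-0.1  0.4  0.  -0.2] [-0.0878 -0.0725  0.1757]
```

play_rows([
  [[0,0.02,-0.02,0,0,0,-1],[0,0.046,-0.02,0,0,0,-1],[0,0.046,0,0,0,0,-1],[0,0.046,0,0,0,0,-1],[0,0.046,0,0,0,0,-1],[0,0.046,0.05,0,0,0,-1],[0,0.046,0.09,0,0,0,-1],[0,0.046,0.118,0,0,0,-1]],
])

```text
time: 15.85
tool_pos: [0.4869, -0.0747, 0.1561]
tcp_rot: [-3.14, -0.08, 0.003]
wrist_force: [-0.4, -0.4, 0.1]
width: 1.003
grip_force: 0.0
```

play_rows([
  [[0,0,0,0,0,0,-1],[0,0,0,0,0,0,1],[0,0,0,0,0,0,1],[0,0,0,0,0,0,1],[0,0,0,0,0,0,1],[0,0,0,0,0,0,1],[0,0,0,0,0,0,1],[0,0,0,0,0,0,1]],
])

```text
time: 16.65
tool_pos: [0.4884, -0.074, 0.1586]
tcp_rot: [-3.138, -0.079, -0.002]
wrist_force: [-0.4, 5.3, 2.9]
width: 0.214
grip_force: 40.4
```

```bash
python3 cr.py
```

```text
tumbler [-0.144  -0.0627  0.1586] r 0.0651 a -0.271 F [-0.4  5.3  2.9] 16.65
```

play_rows([
  [[0,0.0003,-0.013,0,0,0,1],[0,-0.001,-0.0259,0,0,0,1],[0,-0.0039,-0.0386,0,0,0,1],[0,-0.0082,-0.0508,0,0,0,1],[0,-0.014,-0.0625,0,0,0,1],[0,-0.0211,-0.0733,0,0,0,1],[0,-0.0295,-0.0833,0,0,0,1],[0,-0.0389,-0.0921,0,0,0,1]],
], force=50)

```text
time: 17.45
tool_pos: [0.4873, -0.0524, 0.2123]
tcp_rot: [3.139, 0.079, 0.002]
wrist_force: [5.1, -3.3, -9.9]
width: 0.211
grip_force: 49.5
```

```bash
python3 cr.py;  python3 - <<'E'
import numpy as np
a0=.88
for a in np.arange(1.0,3.3,.12): print(round(a,2),((np.cos(a)-np.cos(a0))*.1083).round(4),(-(np.sin(a)-np.sin(a0))*.1083).round(4))
E
```

```text
tumbler [-0.144  -0.0411  0.2123] r 0.0549 a 0.723 F [ 5.1 -3.3 -9.9] 17.45
1.0 -0.0105 -0.0077
1.12 -0.0218 -0.014
1.24 -0.0338 -0.019
1.36 -0.0463 -0.0224
1.48 -0.0592 -0.0244
1.6 -0.0722 -0.0248
1.72 -0.0851 -0.0236
1.84 -0.0978 -0.0209
1.96 -0.1101 -0.0167
2.08 -0.1218 -0.0111
2.2 -0.1327 -0.0041
2.32 -0.1428 0.0042
2.44 -0.1517 0.0136
2.56 -0.1595 0.024
2.68 -0.166 0.0352
2.8 -0.171 0.0472
2.92 -0.1747 0.0597
3.04 -0.1767 0.0725
3.16 -0.1773 0.0855
3.28 -0.1763 0.0984
```

play_rows([
  [[0,-0.0105,-0.0077,0,0,0,1],[0,-0.0218,-0.014,0,0,0,1],[0,-0.0338,-0.019,0,0,0,1],[0,-0.0463,-0.0224,0,0,0,1],[0,-0.0592,-0.0244,0,0,0,1],[0,-0.0722,-0.0248,0,0,0,1],[0,-0.0851,-0.0236,0,0,0,1],[0,-0.0978,-0.0209,0,0,0,1]],
])

```text
time: 18.25
tool_pos: [0.4846, 0.0044, 0.2272]
tcp_rot: [3.135, 0.079, 0.004]
wrist_force: [-0.1, -6.1, 3.4]
width: 0.213
grip_force: 51.0
```

```bash
python3 cr.py;  python3 - <<'E'
import numpy as np
a0=1.84
for a in np.arange(1.96,3.3,.12): print(round(a,2),((np.cos(a)-np.cos(a0))*.1083).round(4),(-(np.sin(a)-np.sin(a0))*.1083).round(4))
E
```

```text
tumbler [-0.1437  0.0158  0.2272] r 0.0536 a 1.869 F [-0.1 -6.1  3.4] 18.25
1.96 -0.0123 0.0042
2.08 -0.024 0.0098
2.2 -0.0349 0.0168
2.32 -0.045 0.0251
2.44 -0.0539 0.0345
2.56 -0.0617 0.0449
2.68 -0.0682 0.0562
2.8 -0.0732 0.0681
2.92 -0.0768 0.0806
3.04 -0.0789 0.0934
3.16 -0.0795 0.1064
3.28 -0.0785 0.1193
```

play_rows([
  [[0,-0.0123,0.0042,0,0,0,1],[0,-0.024,0.0098,0,0,0,1],[0,-0.0349,0.0168,0,0,0,1],[0,-0.045,0.0251,0,0,0,1],[0,-0.0539,0.0345,0,0,0,1],[0,-0.0617,0.0449,0,0,0,1],[0,-0.0682,0.0562,0,0,0,1],[0,-0.0732,0.0681,0,0,0,1]],
])

```text
time: 19.05
tool_pos: [0.4824, 0.0513, 0.1869]
tcp_rot: [-3.14, -0.079, -0.004]
wrist_force: [-2.3, 3.1, 7.0]
width: 0.211
grip_force: 51.4
```

play_rows([
  [[0,-0.0036,0.0125,0,0,0,1],[0,-0.0057,0.0253,0,0,0,1],[0,-0.0063,0.0383,0,0,0,1],[0,-0.0063,0.043,0,0,0,1],[0,-0.0063,0.043,0,0,0,1],[0,-0.0063,0.043,0,0,0,1]],
])

```text
time: 19.65
tool_pos: [0.4821, 0.0555, 0.1591]
tcp_rot: [-3.139, -0.079, -0.003]
wrist_force: [2.8, 5.5, -1.9]
width: 0.206
grip_force: 50.5
```

```bash
python3 cr.py;  python3 - <<'E'
from fit import *
c,im=snap('scene','s5'); d,i2=snap('side','d5')
a=cv2.resize(im[160:290,190:320],None,fx=3,fy=3); b=cv2.resize(i2[90:240,120:270],None,fx=2.6,fy=2.6)
cv2.imwrite('pics/b5.png',np.hstack([a,b]))
E
```

```text
tumbler [-0.1436  0.0669  0.1591] r 0.069 a -2.894 F [ 2.8  5.5 -1.9] 19.65
```

View pics/b5.png

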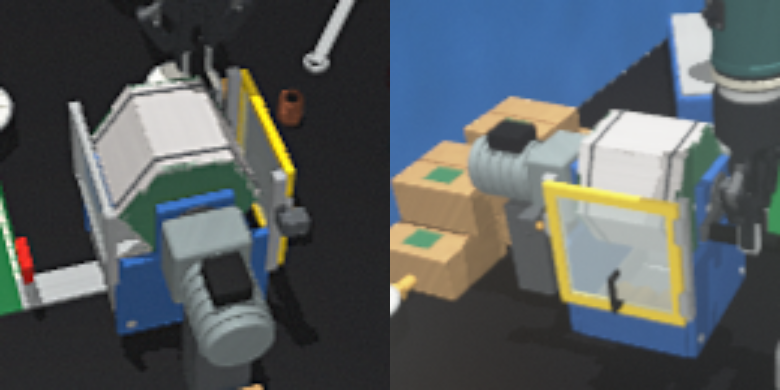

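```bash
python3 - <<'E'
import numpy as np
A=np.linspace(3.21,0,25)
for k in range(3):
    a0=A[8*k]
    print('call',k)
    for a in A[8*k+1:8*k+9]: print([0,((np.cos(a)-np.cos(a0))*.1083).round(4),(-(np.sin(a)-np.sin(a0))*.1083).round(4)])
E
```

```text
call 0
[0, np.float64(-0.0), np.float64(-0.0145)]
[0, np.float64(0.0019), np.float64(-0.0288)]
[0, np.float64(0.0057), np.float64(-0.0428)]
[0, np.float64(0.0113), np.float64(-0.0561)]
[0, np.float64(0.0187), np.float64(-0.0686)]
[0, np.float64(0.0276), np.float64(-0.08)]
[0, np.float64(0.038), np.float64(-0.09)]
[0, np.float64(0.0497), np.float64(-0.0986)]
call 1
[0, np.float64(0.0127), np.float64(-0.007)]
[0, np.float64(0.0262), np.float64(-0.0122)]
[0, np.float64(0.0403), np.float64(-0.0156)]
[0, np.float64(0.0547), np.float64(-0.017)]
[0, np.float64(0.0691), np.float64(-0.0165)]
[0, np.float64(0.0834), np.float64(-0.0141)]
[0, np.float64(0.0972), np.float64(-0.0099)]
[0, np.float64(0.1104), np.float64(-0.0038)]
call 2
[0, np.float64(0.0122), np.float64(0.0078)]
[0, np.float64(0.0233), np.float64(0.0171)]
[0, np.float64(0.033), np.float64(0.0279)]
[0, np.float64(0.0412), np.float64(0.0398)]
[0, np.float64(0.0477), np.float64(0.0527)]
[0, np.float64(0.0525), np.float64(0.0664)]
[0, np.float64(0.0553), np.float64(0.0806)]
[0, np.float64(0.0563), np.float64(0.095)]
```

play_rows([
  [[0,0,-0.0145,0,0,0,1],[0,0.0019,-0.0288,0,0,0,1],[0,0.0057,-0.0428,0,0,0,1],[0,0.0113,-0.0561,0,0,0,1],[0,0.0187,-0.0686,0,0,0,1],[0,0.0276,-0.08,0,0,0,1],[0,0.038,-0.09,0,0,0,1],[0,0.0497,-0.0986,0,0,0,1]],
])

```text
time: 20.55
tool_pos: [0.4836, 0.0253, 0.2187]
tcp_rot: [-3.139, -0.079, -0.004]
wrist_force: [2.6, 3.0, -2.0]
width: 0.21
grip_force: 50.4
```

play_rows([
  [[0,0.0127,-0.007,0,0,0,1],[0,0.0262,-0.0122,0,0,0,1],[0,0.0403,-0.0156,0,0,0,1],[0,0.0547,-0.017,0,0,0,1],[0,0.0691,-0.0165,0,0,0,1],[0,0.0834,-0.0141,0,0,0,1],[0,0.0972,-0.0099,0,0,0,1],[0,0.1104,-0.0038,0,0,0,1]],
])

```text
time: 21.35
tool_pos: [0.4868, -0.0419, 0.22]
tcp_rot: [-3.14, -0.079, -0.002]
wrist_force: [5.8, 6.5, -4.7]
width: 0.212
grip_force: 50.2
```

```bash
python3 cr.py
```

```text
tumbler [-0.144  -0.0306  0.22  ] r 0.0536 a 0.962 F [ 5.8  6.5 -4.7] 21.35
```

play_rows([
  [[0,0.0122,0.0078,0,0,0,1],[0,0.0233,0.0171,0,0,0,1],[0,0.033,0.0279,0,0,0,1],[0,0.0412,0.0398,0,0,0,1],[0,0.0477,0.0527,0,0,0,1],[0,0.0525,0.0664,0,0,0,1],[0,0.0553,0.0806,0,0,0,1],[0,0.0563,0.095,0,0,0,1]],
])

```text
time: 22.15
tool_pos: [0.4884, -0.0743, 0.1636]
tcp_rot: [-3.138, -0.078, -0.002]
wrist_force: [2.7, 11.0, 3.8]
width: 0.211
grip_force: 51.1
```

```bash
python3 cr.py
```

```text
tumbler [-0.144  -0.0631  0.1636] r 0.0643 a -0.194 F [ 2.7 11.   3.8] 22.15
```

play_rows([
  [[0,0,0,0,0,0,-1],[0,0,0,0,0,0,-1],[0,0,0,0,0,0,-1],[0,0,0,0,0,0,-1],[0,0,-0.08,0,0,0,-1],[0,0,-0.16,0,0,0,-1],[0,0,-0.24,0,0,0,-1],[0,0,-0.32,0,0,0,-1]],
])

```text
time: 22.95
tool_pos: [0.4873, -0.0756, 0.3576]
tcp_rot: [3.14, 0.079, 0.0]
wrist_force: [1.7, -0.1, 0.9]
width: 1.002
grip_force: 0.0
```

```bash
python3 - <<'E'
from cr import *
rows((W(t,(-.07,-.05,.42)),.051),(W(t,(0,-.167,.42)),.051))
E
```

```text
tumbler [-0.1451 -0.0643  0.3576] r 0.1926 a 1.23 F [ 1.7 -0.1  0.9] 22.95
[0.1252, -0.0238, -0.1041] [0.0003, -0.0001, -0.0001]
[0.242, 0.1712, -0.1039] [0.0003, -0.0001, -0.0001]
at [ 0.4873 -0.0756  0.3576] t 22.95
```

play_rows([
  [[0.125,-0.024,-0.104,0,0,0,-1],[0.125,-0.024,-0.104,0,0,0,-1],[0.125,-0.024,-0.104,0,0,0,-1],[0.125,-0.024,-0.104,0,0,0,-1]],
])

```text
time: 23.35
tool_pos: [0.5624, -0.0573, 0.418]
tcp_rot: [3.14, 0.08, 0.0]
wrist_force: [0.1, 0.3, -0.9]
width: 1.001
grip_force: 0.0
```

```bash
python3 - <<'E'
from cr import *
rows((W(t,(0,-.167,.3)),.051),(W(t,(0,-.167,.063)),.051))
c,im=snap('wrist','w6'); save(im,'w6c',(130,20,430,240),2.6); print('pull',(np.array(px(c,W(t,(0,-.167,.077))))-[130,20])*2.6)
print('port edges', [(np.array(px(c,W(t,(x,y,.235))))-[130,20])*2.6 for x in (-.055,.055) for y in (-.036,.036)])
E
```

```text
tumbler [-0.0692 -0.0498  0.418 ] r 0.2471 a 1.368 F [ 0.1  0.3 -0.9] 23.35
[0.1153, 0.1951, 0.1969] [0.0003, -0.0, 0.0001]
[0.1153, 0.1948, 0.5919] [0.0003, -0.0, 0.0001]
at [ 0.5624 -0.0573  0.418 ] t 23.35
pull [497.20901604 249.08679914]
port edges [array([280.84429736, 377.56427258]), array([119.1841809 , 377.54505986]), array([277.69524534, 108.54559574]), array([ 99.92749437, 108.43116915])]
```

View pics/w6c.png

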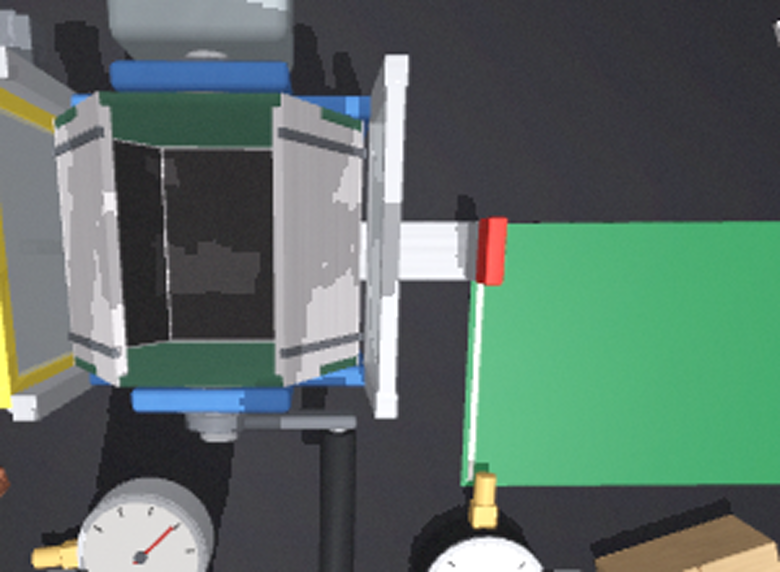

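play_rows([
  [[0.115,0.195,0.05,0,0,0,-1],[0.115,0.195,0.1,0,0,0,-1],[0.115,0.195,0.197,0,0,0,-1],[0.115,0.195,0.28,0,0,0,-1],[0.115,0.195,0.36,0,0,0,-1],[0.115,0.195,0.44,0,0,0,-1],[0.115,0.195,0.52,0,0,0,-1],[0.115,0.195,0.59,0,0,0,-1]],
])

```text
time: 24.2
tool_pos: [0.6338, -0.1705, 0.0867]
tcp_rot: [-3.14, -0.078, 0.004]
wrist_force: [0.7, -0.3, -0.3]
width: 0.996
grip_force: 0.0
```

play_rows([
  [[0,0,0,0,0,0,-1],[0,0,0,0,0,0,-1],[0,0,0,0,0,0,1],[0,0,0,0,0,0,1],[0,0,0,0,0,0,1],[0,0,0,0,0,0,1],[0,0,0,0,0,0,1],[0,0,0,0,0,0,1]],
], force=60)

```text
time: 25.0
tool_pos: [0.6369, -0.1704, 0.0901]
tcp_rot: [3.14, 0.08, 0.001]
wrist_force: [-0.6, -0.3, -0.4]
width: 0.002
grip_force: 0.0
```

```bash
python3 - <<'E'
from cr import *
rows((W(t,(0,-.365,.063)),.051),((.5696,-.441,.063),.06))
E
```

```text
tumbler [-0.0006 -0.1666  0.0901] r 0.1874 a -0.476 F [-0.6 -0.3 -0.4] 25.0
[0.001, 0.3307, 0.0453] [0.0001, -0.0002, -0.0001]
[-0.135, 0.4448, 0.0453] [0.0001, -0.0002, -0.0029]
at [ 0.6369 -0.1704  0.0901] t 25.0
```

play_rows([
  [[0,0,-0.03,0,0,0,-1],[0,0,-0.03,0,0,0,-1],[0,0,-0.03,0,0,0,-1],[0,0,-0.03,0,0,0,-1],[0,0,-0.03,0,0,0,-1],[0,0,0.02,0,0,0,-1],[0,0,0.048,0,0,0,-1],[0,0,0.048,0,0,0,-1]],
])

```text
time: 25.8
tool_pos: [0.6333, -0.1693, 0.0565]
tcp_rot: [-3.138, -0.08, 0.012]
wrist_force: [0.3, 0.6, 0.1]
width: 1.003
grip_force: 0.0
```

play_rows([
  [[0,0,0,0,0,0,1],[0,0,0,0,0,0,1],[0,0,0,0,0,0,1],[0,0,0,0,0,0,1],[0,0,0,0,0,0,1],[0,0,0,0,0,0,1],[0,0,0,0,0,0,1],[0,0,0,0,0,0,1]],
])

```text
time: 26.6
tool_pos: [0.6374, -0.1702, 0.0621]
tcp_rot: [3.14, 0.08, 0.002]
wrist_force: [-0.8, 2.1, 6.3]
width: 0.096
grip_force: 63.0
```

```bash
python3 - <<'E'
from cr import *
rows((W(t,(0,-.365,.063)),.051),((.5696,-.441,.063),.06))
E
```

```text
tumbler [-1.000e-04 -1.664e-01  6.210e-02] r 0.2017 a -0.6 F [-0.8  2.1  6.3] 26.6
[0.0002, 0.331, -0.0015] [0.0001, -0.0005, -0.0001]
[-0.1358, 0.445, -0.0017] [0.0001, -0.0005, -0.003]
at [ 0.6374 -0.1702  0.0621] t 26.6
```

play_rows([
  [[0,0.012,0,0,0,0,1],[0,0.03,0,0,0,0,1],[0,0.05,0,0,0,0,1],[0,0.073,0,0,0,0,1],[0,0.096,0,0,0,0,1],[0,0.119,0,0,0,0,1],[0,0.142,0,0,0,0,1],[0,0.165,0,0,0,0,1]],
])

```text
time: 27.4
tool_pos: [0.6425, -0.2678, 0.062]
tcp_rot: [-3.138, -0.08, -0.002]
wrist_force: [0.4, 7.4, 6.6]
width: 0.098
grip_force: 63.2
```

play_rows([
  [[0,0.023,0,0,0,0,1],[0,0.046,0,0,0,0,1],[0,0.069,0,0,0,0,1],[0,0.092,0,0,0,0,1],[0,0.115,0,0,0,0,1],[0,0.138,0,0,0,0,1],[0,0.155,0,0,0,0,1],[0,0.165,0,0,0,0,1]],
])

```text
time: 28.2
tool_pos: [0.6475, -0.3672, 0.062]
tcp_rot: [-3.139, -0.079, -0.001]
wrist_force: [-0.1, 7.0, 7.3]
width: 0.093
grip_force: 63.3
```

play_rows([
  [[-0.014,0.012,0,0,0,0,1],[-0.034,0.028,0,0,0,0,1],[-0.054,0.045,0,0,0,0,1],[-0.074,0.062,0,0,0,0,1],[-0.094,0.079,0,0,0,-0.001,1],[-0.114,0.096,0,0,0,-0.002,1],[-0.13,0.109,0,0,0,-0.003,1],[-0.136,0.114,0,0,0,-0.003,1]],
])

```text
time: 29.0
tool_pos: [0.5694, -0.4411, 0.062]
tcp_rot: [3.14, 0.092, 0.004]
wrist_force: [4.2, 4.0, 4.6]
width: 0.099
grip_force: 63.2
```

```bash
python3 - <<'E'
from fit import *
c,im=snap('scene','s7'); save(im,'s7c',(95,165,275,300),4)
print(bot.read_state()['tool_pos'],bot.read_state()['width'])
print(px(S,(.560,-.281,0)), [((np.array(px(S,W((.56,-.281,.06),q)))-[95,165])*4).round() for q in [(-.06,-.075,.04),(-.06,.075,.04),(.06,.075,0),(.06,-.075,0)]])
E
```

```text
[ 0.56907915 -0.44150121  0.06206423] 0.09582322504467893
(np.float64(163.046474036513), np.float64(246.21686805541583)) [array([167., 262.]), array([341., 224.]), array([372., 360.]), array([192., 402.])]
```

View pics/s7c.png

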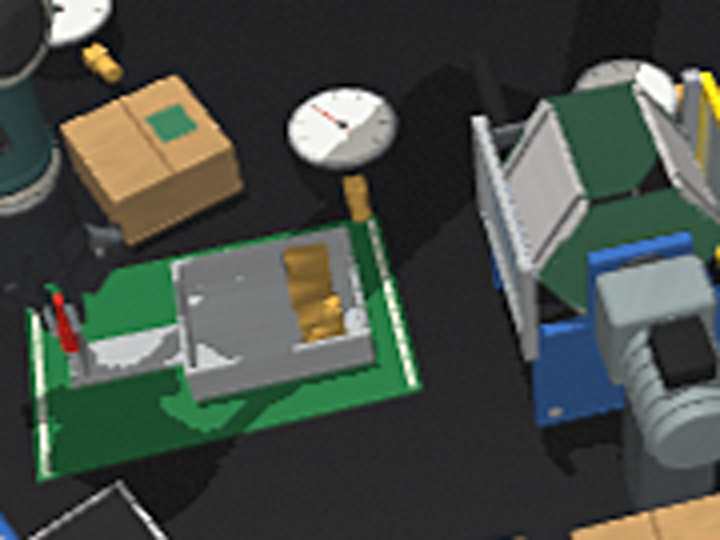

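play_rows([
  [[0,0,0,0,0,0,1],[0,0,0,0,0,0,-1],[0,0,0,0,0,0,-1],[0,0,0,0,0,0,-1],[0,0,-0.04,0,0,0,-1],[0,0,-0.12,0,0,0,-1],[0,0,-0.2,0,0,0,-1],[0,0,-0.28,0,0,0,-1]],
])

```text
time: 29.85
tool_pos: [0.5682, -0.4402, 0.2297]
tcp_rot: [-3.14, -0.095, 0.003]
wrist_force: [0.5, -0.7, -0.7]
width: 1.0
grip_force: 0.0
```

```bash
python3 - <<'E'
from h import *
rows(((.56,-.28,.42),.06),((.56,.0,.42),.6),((.53,.12,.42),1.2),((.51,.30,.35),1.57))
E
```

```text
[0.0021, -0.2675, -0.317] [-0.0002, 0.0005, 0.0002]
[0.0303, -0.7333, -0.3168] [-0.0003, 0.0004, -0.1717]
[-0.0075, -0.936, -0.3166] [-0.0005, 0.0003, -0.3627]
[-0.0224, -1.2374, -0.1997] [-0.0006, 0.0003, -0.4805]
at [ 0.5682 -0.4402  0.2297] t 29.85
```

play_rows([
  [[0.002,-0.08,-0.317,0,0,0,-1],[0.002,-0.16,-0.317,0,0,0,-1],[0.002,-0.267,-0.317,0,0,0,-1],[0.002,-0.267,-0.317,0,0,0,-1],[0.002,-0.267,-0.317,0,0,0,-1],[0.002,-0.267,-0.317,0,0,0,-1]],
])

```text
time: 30.45
tool_pos: [0.5614, -0.2774, 0.4255]
tcp_rot: [3.136, 0.1, 0.012]
wrist_force: [-0.3, 0.7, 1.1]
width: 1.001
grip_force: 0.0
```

```bash
python3 - <<'E'
from h import *
c,im=snap('wrist','w8'); save(im,'w8c',(110,80,400,260),2.7)
print([((np.array(px(c,p))-[110,80])*2.7).round() for p in [(.56,-.281,0),(.5696,-.441,.077)]])
rows(((.56,.0,.42),.6),((.53,.12,.42),1.2),((.51,.30,.35),1.57))
E
```

```text
[array([381., 200.]), array([630., 216.])]
[0.0272, -0.4631, 0.005] [0.0017, -0.0016, -0.1708]
[-0.01, -0.6659, 0.0041] [0.0022, -0.0011, -0.3618]
[-0.0249, -0.9678, 0.1195] [0.0024, -0.0007, -0.4795]
at [ 0.5613 -0.2783  0.4239] t 30.5
```

View pics/w8c.png

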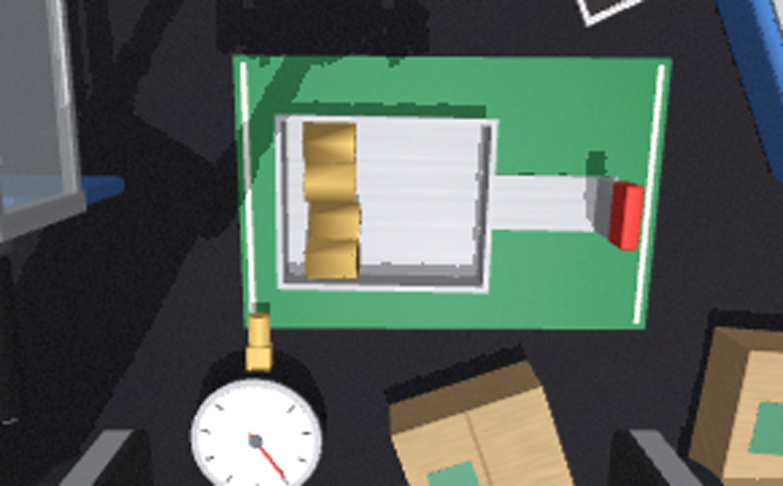

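play_rows([
  [[0.027,-0.463,0,0,0,-0.17,-1],[0.027,-0.463,0,0,0,-0.17,-1],[0.027,-0.463,0,0,0,-0.17,-1],[0.027,-0.463,0,0,0,-0.17,-1],[0.027,-0.463,0,0,0,-0.17,-1],[-0.01,-0.666,0,0,0,-0.362,-1],[-0.01,-0.666,0,0,0,-0.362,-1],[-0.01,-0.666,0,0,0,-0.362,-1]],
])

```text
time: 31.3
tool_pos: [0.5302, 0.1173, 0.4166]
tcp_rot: [2.719, 1.574, -0.005]
wrist_force: [-0.3, 0.7, -0.0]
width: 0.997
grip_force: 0.0
```

```bash
cat > det.py <<'E'
from h import *
def raws(im,c,z=.018):
    h=cv2.cvtColor(im,cv2.COLOR_BGR2HSV)
    m=cv2.inRange(h,(2,90,35),(13,255,165)); m=cv2.morphologyEx(m,cv2.MORPH_CLOSE,np.ones((5,5)))
    n,l,st,ce=cv2.connectedComponentsWithStats(m)
    return [(st[i,4],ce[i].round(1),pt(c,*ce[i],z)[:2].round(3)) for i in range(1,n) if st[i,4]>60]
E
python3 - <<'E'
from det import *
im=cv2.imread('pics/w2_raw.png'); h=cv2.cvtColor(im,cv2.COLOR_BGR2HSV)
for u,v in [(292,245),(239,250),(389,315),(187,278)]: print(h[int(v/1.55),int(u/1.55)])
for r in raws(im,cam('wrist')): print(r[:2])
for n in ('scene','side'):
    im=bot.read_camera(n); print(n); [print(*r) for r in raws(im,cam(n))]
rows(((.51,.30,.35),1.57))
E
```

```text
[  9 128 151]
[  9 146 110]
[  8 138 100]
[ 17 190 255]
(np.int32(188), array([188.1, 162.3]))
(np.int32(224), array([155. , 166.1]))
(np.int32(75), array([124.5, 172.6]))
(np.int32(199), array([250.8, 207.7]))
scene
84 [411.4  49.7] [-0.522  1.252]
103 [352.4 193.7] [0.486 0.446]
92 [286.2 195.4] [0.439 0.196]
193 [327.3 202. ] [0.506 0.336]
side
1147 [341.7  12.5] [ 1.026 -4.075]
192 [255.2 259.4] [0.44  0.193]
458 [206.5 293.3] [0.506 0.335]
[0.2433, -0.1752, 0.1118] [-0.0011, -0.0001, -0.1645]
at [0.5293 0.1211 0.4168] t 31.4
```

play_rows([
  [[0.243,-0.175,0.11,0,0,-0.164,-0.3],[0.243,-0.175,0.11,0,0,-0.164,-0.3],[0.243,-0.175,0.11,0,0,-0.164,-0.3],[0.243,-0.175,0.11,0,0,-0.164,-0.3],[0.243,-0.175,0.11,0,0,-0.164,-0.3],[0.243,-0.175,0.11,0,0,-0.164,-0.3],[0.243,-0.175,0.11,0,0,-0.164,-0.3]],
])

```text
time: 32.1
tool_pos: [0.514, 0.2938, 0.3526]
tcp_rot: [2.236, 2.205, -0.002]
wrist_force: [-0.5, -0.3, 0.5]
width: 0.651
grip_force: 0.0
```

```bash
python3 - <<'E'
from det import *
c=cam('wrist'); im=bot.read_camera('wrist'); cv2.imwrite('pics/w9_raw.png',im)
print(bot.read_state()['tool_pos'],bot.read_state()['tcp_rot'],bot.read_state()['width'])
for r in raws(im,c): print(*r)
for n in ('scene','side'):
    i=cv2.imread(f'pics/{n}_raw.png'); print(n); [print(*r) for r in raws(i,cam(n))]
E
```

```text
[0.51409515 0.29372267 0.35323923] [ 2.23615983e+00  2.20485626e+00 -8.20970204e-05] 0.6493153084812783
150 [234.2 121.2] [0.49  0.352]
188 [255.9 143.2] [0.525 0.316]
250 [210.  212.7] [0.442 0.195]
scene
84 [411.3  49.9] [-0.52  1.25]
214 [346.  197.4] [0.499 0.414]
104 [324.4 205.9] [0.522 0.319]
side
919 [325.1  12.9] [ 1.214 -3.983]
188 [255.4 259.3] [0.44  0.193]
230 [203.9 285. ] [0.523 0.315]
241 [194.1 307.2] [0.513 0.379]
```

```bash
python3 - <<'E'
from det import *
c=cam('wrist'); im=cv2.imread('pics/w9_raw.png'); h=cv2.cvtColor(im,cv2.COLOR_BGR2HSV)
for nm,lo,hi in [('turq',(80,100,60),(100,255,255)),('orange',(13,150,150),(20,255,255))]:
    m=cv2.inRange(h,lo,hi); n,l,st,ce=cv2.connectedComponentsWithStats(m)
    for i in range(1,n):
        if st[i,4]>40: print(nm,st[i,4],ce[i],pt(c,*ce[i],.018))
rows(((.525,.316,.15),2.356),((.525,.316,.03),2.356))
E
```

```text
turq 355 [188.76056338 119.84225352] [0.4160272  0.35560017 0.018     ]
orange 367 [231.36784741  59.1226158 ] [0.48841808 0.44522761 0.018     ]
[0.0377, 0.0174, 0.3387] [0.0001, 0.0004, -0.2544]
[0.0379, 0.0172, 0.5387] [0.0001, 0.0004, -0.2544]
at [0.5141 0.2937 0.3532] t 32.15
```

play_rows([
  [[0.038,0.017,0.1,0,0,-0.254,-0.3],[0.038,0.017,0.2,0,0,-0.254,-0.3],[0.038,0.017,0.338,0,0,-0.254,-0.3],[0.038,0.017,0.338,0,0,-0.254,-0.3],[0.038,0.017,0.338,0,0,-0.254,-0.3],[0.038,0.017,0.338,0,0,-0.254,-0.3],[0.038,0.017,0.338,0,0,-0.254,-0.3]],
])

```text
time: 32.85
tool_pos: [0.5244, 0.3164, 0.1502]
tcp_rot: [1.204, 2.901, -0.001]
wrist_force: [0.2, 0.1, -0.1]
width: 0.651
grip_force: 0.0
```

```bash
python3 - <<'E'
from det import *
c=cam('wrist'); im=bot.read_camera('wrist'); cv2.imwrite('pics/w10_raw.png',im)
for r in raws(im,c): print(*r)
rows(((.525,.316,.03),2.356))
E
```

```text
327 [325.5  43.9] [0.482 0.453]
188 [318.7  72.3] [0.495 0.434]
491 [251.7 135.6] [0.492 0.352]
597 [249.6 184.9] [0.524 0.316]
906 [108.4 210.7] [0.441 0.195]
[-0.0011, -0.001, 0.2017] [0.0004, 0.0003, -0.0006]
at [0.5248 0.3169 0.151 ] t 32.9
```

play_rows([
  [[-0.001,0,0.08,0,0,0,-0.3],[-0.001,0,0.15,0,0,0,-0.3],[-0.001,0,0.2,0,0,0,-0.3],[-0.001,0,0.2,0,0,0,1],[-0.001,0,0.2,0,0,0,1],[-0.001,0,0.2,0,0,0,1],[-0.001,0,0.2,0,0,0,1],[-0.001,0,0.2,0,0,0,1]],
], force=50)

```text
time: 33.7
tool_pos: [0.5254, 0.3183, 0.0323]
tcp_rot: [1.2, 2.901, 0.004]
wrist_force: [0.1, 0.0, -1.2]
width: 0.295
grip_force: 49.1
```

```bash
python3 - <<'E'
from det import *
rows(((.525,.316,.34),2.356),((.629,-.004,.34),1.62),((.629,-.004,.255),1.62))
E
```

```text
[-0.0029, -0.0015, -0.5129] [0.001, 0.0004, 0.0004]
[-0.5023, -0.2566, -0.513] [0.0011, 0.0, 0.2347]
[-0.5021, -0.2571, -0.3714] [0.0011, 0.0, 0.2347]
at [0.5254 0.3183 0.0323] t 33.7
```

play_rows([
  [[0,0,-0.03,0,0,0,1],[0,0,-0.1,0,0,0,1],[0,0,-0.18,0,0,0,1],[0,0,-0.26,0,0,0,1],[0,0,-0.34,0,0,0,1],[0,0,-0.42,0,0,0,1],[0,0,-0.513,0,0,0,1],[-0.06,-0.03,-0.513,0,0,0.03,1]],
])

```text
time: 34.5
tool_pos: [0.5387, 0.2841, 0.3486]
tcp_rot: [1.328, 2.837, 0.022]
wrist_force: [0.7, -0.2, -0.9]
width: 0.292
grip_force: 49.4
```

play_rows([
  [[-0.06,-0.03,0,0,0,0.04,1],[-0.13,-0.065,0,0,0,0.08,1],[-0.2,-0.1,0,0,0,0.12,1],[-0.27,-0.138,0,0,0,0.16,1],[-0.34,-0.175,0,0,0,0.2,1],[-0.41,-0.21,0,0,0,0.205,1],[-0.442,-0.2266,0,0,0,0.205,1],[-0.442,-0.2266,0,0,0,0.205,1]],
])

```text
time: 35.3
tool_pos: [0.6017, -0.0147, 0.3387]
tcp_rot: [2.171, 2.268, -0.0]
wrist_force: [0.9, 0.5, -0.6]
width: 0.291
grip_force: 49.4
```

```bash
python3 - <<'E'
from det import *
print(bot.read_state()['width'],bot.read_state()['grip_force'])
rows(((.629,-.004,.255),1.62))
E
```

```text
0.29143590941451963 49.397527567343786
[0.0161, 0.046, 0.1396] [0.0004, 0.0005, -0.0017]
at [ 0.6017 -0.0147  0.3387] t 35.3
```

play_rows([
  [[0.016,0.046,0,0,0,0,1],[0.016,0.046,0.07,0,0,0,1],[0.016,0.046,0.142,0,0,0,1],[0.016,0.046,0.142,0,0,0,1],[0.016,0.046,0.142,0,0,0,-0.3],[0.016,0.046,0.142,0,0,0,-0.3],[0.016,0.046,0.142,0,0,0,-0.3],[0.016,0.046,0,0,0,0,-0.3]],
])

```text
time: 36.1
tool_pos: [0.6244, -0.0002, 0.2967]
tcp_rot: [-2.16, -2.267, 0.014]
wrist_force: [0.4, -0.1, -0.9]
width: 0.651
grip_force: 0.0
```

```bash
python3 - <<'E'
from det import *
print(bot.read_state()['width'])
im=bot.read_camera('side'); [print(*r) for r in raws(im,cam('side'))]
rows(((.535,.2,.34),1.9),((.492,.352,.2),2.356),((.492,.352,.15),2.356))
E
```

```text
0.6506791859098361
1136 [341.8  12.5] [ 1.026 -4.079]
190 [255.4 259.4] [0.44  0.193]
246 [208.8 300.9] [0.49  0.352]
[0.3415, -0.1424, -0.0479] [0.0028, 0.0007, -0.0894]
[0.5982, -0.2038, 0.1846] [0.0026, 0.0013, -0.2345]
[0.5983, -0.2046, 0.268] [0.0026, 0.0013, -0.2345]
at [ 6.305e-01 -5.000e-04  3.122e-01] t 36.15
```

play_rows([
  [[0.08,-0.033,-0.06,0,0,-0.03,-0.3],[0.15,-0.06,-0.06,0,0,-0.06,-0.3],[0.22,-0.09,-0.06,0,0,-0.09,-0.3],[0.29,-0.115,-0.06,0,0,-0.13,-0.3],[0.36,-0.14,-0.06,0,0,-0.17,-0.3],[0.44,-0.16,-0.04,0,0,-0.21,-0.3],[0.52,-0.18,0.02,0,0,-0.234,-0.3],[0.598,-0.204,0.1,0,0,-0.234,-0.3]],
])

```text
time: 36.95
tool_pos: [0.4979, 0.3345, 0.2682]
tcp_rot: [1.199, 2.897, 0.013]
wrist_force: [0.1, 0.1, -0.7]
width: 0.651
grip_force: 0.0
```

```bash
python3 - <<'E'
from det import *
c=cam('wrist'); im=bot.read_camera('wrist'); 
for r in raws(im,c): print(*r)
rows(((.491,.352,.15),2.356),((.491,.352,.03),2.356))
E
```

```text
172 [302.6  98.6] [0.487 0.447]
280 [254.  152.1] [0.491 0.353]
414 [152.6 205. ] [0.442 0.195]
[0.0184, 0.0162, 0.1826] [-0.0002, -0.0015, 0.0005]
[0.0174, 0.0163, 0.3826] [-0.0002, -0.0015, 0.0005]
at [0.4923 0.337  0.2595] t 37.0
```

play_rows([
  [[0.01,0.01,0.1,0,0,0,-0.3],[0.01,0.01,0.16,0,0,0,-0.3],[0.01,0.01,0.16,0,0,0,-0.3],[0.01,0.01,0.16,0,0,0,-0.3]],
])

```text
time: 37.4
tool_pos: [0.4969, 0.3395, 0.1691]
tcp_rot: [1.205, 2.9, 0.001]
wrist_force: [0.2, 0.9, 0.2]
width: 0.652
grip_force: 0.0
```

```bash
python3 - <<'E'
from det import *
rows(((.491,.353,.03),2.356))
E
```

```text
[0.023, 0.0087, 0.2318] [0.0002, 0.0002, -0.0006]
at [0.4969 0.3395 0.1691] t 37.4
```

play_rows([
  [[0.023,0.009,0.07,0,0,0,-0.3],[0.023,0.009,0.14,0,0,0,-0.3],[0.023,0.009,0.23,0,0,0,-0.3],[0.023,0.009,0.23,0,0,0,-0.3],[0.023,0.009,0.23,0,0,0,1],[0.023,0.009,0.23,0,0,0,1],[0.023,0.009,0.23,0,0,0,1],[0.023,0.009,0.23,0,0,0,1]],
])

```text
time: 38.2
tool_pos: [0.4937, 0.3549, 0.0343]
tcp_rot: [1.203, 2.897, 0.01]
wrist_force: [0.3, -1.0, 7.8]
width: 0.29
grip_force: 49.1
```

play_rows([
  [[0,0,0,0,0,0,1],[0,0,-0.03,0,0,0,1],[0,0,-0.1,0,0,0,1],[0,0,-0.18,0,0,0,1],[0,0,-0.26,0,0,0,1],[0,0,-0.34,0,0,0,1],[0,0,-0.42,0,0,0,1],[0,0,-0.513,0,0,0,1]],
])

```text
time: 39.0
tool_pos: [0.4902, 0.3529, 0.3358]
tcp_rot: [1.204, 2.899, 0.004]
wrist_force: [1.1, -0.1, -0.6]
width: 0.282
grip_force: 49.1
```

```bash
python3 - <<'E'
from det import *
rows(((.629,-.004,.34),1.62))
E
```

```text
[-0.5847, -0.2558, -0.0072] [0.001, -0.0001, 0.2337]
at [0.4902 0.3529 0.3358] t 39.0
```

play_rows([
  [[-0.585,-0.256,-0.007,0,0,0.234,1],[-0.585,-0.256,-0.007,0,0,0.234,1],[-0.585,-0.256,-0.007,0,0,0.234,1],[-0.585,-0.256,-0.007,0,0,0.234,1],[-0.585,-0.256,-0.007,0,0,0.234,1],[-0.585,-0.256,-0.007,0,0,0.234,1],[-0.585,-0.256,-0.007,0,0,0.234,1],[-0.585,-0.256,-0.007,0,0,0.234,1]],
])

```text
time: 39.8
tool_pos: [0.6302, -0.0074, 0.3383]
tcp_rot: [2.167, 2.27, 0.003]
wrist_force: [0.4, 0.3, -0.7]
width: 0.289
grip_force: 49.2
```

play_rows([
  [[0,0,0,0,0,0,1],[0,0,0,0,0,0,1]],
])

```text
time: 40.0
tool_pos: [0.6295, -0.0047, 0.3375]
tcp_rot: [2.168, 2.271, 0.003]
wrist_force: [0.1, 0.7, 0.3]
width: 0.285
grip_force: 49.2
```

```bash
python3 - <<'E'
from det import *
rows(((.629,-.004,.255),1.62))
E
```

```text
[0.0012, -0.001, 0.1375] [0.0007, -0.0001, -0.0009]
at [ 0.6295 -0.0047  0.3375] t 40.0
```

play_rows([
  [[0,0,0.07,0,0,0,1],[0,0,0.138,0,0,0,1],[0,0,0.138,0,0,0,1],[0,0,0.138,0,0,0,-0.3],[0,0,0.138,0,0,0,-0.3],[0,0,0.138,0,0,0,-0.3],[0,0,0.05,0,0,0,-0.3],[0,0,0,0,0,0,-0.3]],
])

```text
time: 40.8
tool_pos: [0.6299, -0.0039, 0.3398]
tcp_rot: [2.165, 2.273, 0.003]
wrist_force: [0.3, -0.2, 1.1]
width: 0.649
grip_force: 0.0
```

play_rows([
  [[0,0,0,0,0,0,-0.3]],
])

```text
time: 40.9
tool_pos: [0.633, -0.0041, 0.3459]
tcp_rot: [2.159, 2.266, 0.016]
wrist_force: [1.2, 1.1, 0.7]
width: 0.65
grip_force: 0.0
```

```bash
python3 - <<'E'
from det import *
print(bot.read_state()['width'])
im=bot.read_camera('side'); [print(*r) for r in raws(im,cam('side'))]
rows(((.50,.20,.34),1.57),((.441,.194,.2),1.57),((.441,.194,.03),1.57))
E
```

```text
0.6503812584914515
1133 [342.   12.5] [ 1.023 -4.079]
191 [255.4 259.4] [0.44  0.193]
[0.3503, -0.2031, 0.0019] [0.0036, 0.0003, 0.0157]
[0.3453, -0.3044, 0.2341] [0.0036, 0.0003, 0.0157]
[0.3457, -0.3076, 0.5174] [0.0036, 0.0003, 0.0157]
at [ 0.6319 -0.004   0.3428] t 40.95
```

play_rows([
  [[0.35,-0.306,0,0,0,0.0157,-0.3],[0.35,-0.306,0,0,0,0.0157,-0.3],[0.35,-0.306,0,0,0,0.0157,-0.3],[0.35,-0.306,0,0,0,0.0157,-0.3],[0.35,-0.306,0,0,0,0.0157,-0.3],[0.35,-0.306,0,0,0,0.0157,-0.3],[0.35,-0.306,0.15,0,0,0.0157,-0.3],[0.35,-0.306,0.234,0,0,0.0157,-0.3]],
])

```text
time: 41.75
tool_pos: [0.4367, 0.1985, 0.2375]
tcp_rot: [2.217, 2.221, 0.01]
wrist_force: [1.0, -0.1, -0.6]
width: 0.646
grip_force: 0.0
```

play_rows([
  [[0,0,0,0,0,0,-0.3],[0,0,0,0,0,0,-0.3],[0,0,0,0,0,0,-0.3]],
])

```text
time: 42.05
tool_pos: [0.4381, 0.1975, 0.2394]
tcp_rot: [2.221, 2.218, 0.008]
wrist_force: [0.8, 0.7, 0.3]
width: 0.654
grip_force: 0.0
```

```bash
python3 - <<'E'
from det import *
c=cam('wrist'); im=bot.read_camera('wrist'); 
for r in raws(im,c): print(*r)
rows(((.441,.194,.03),1.57))
E
```

```text
341 [251.1 171.9] [0.442 0.195]
[-0.0068, 0.0019, 0.3499] [0.002, -0.0007, -0.0002]
at [0.4385 0.1976 0.2399] t 42.1
```

play_rows([
  [[-0.005,0.004,0.08,0,0,0,-0.3],[-0.005,0.004,0.16,0,0,0,-0.3],[-0.005,0.004,0.24,0,0,0,-0.3],[-0.005,0.004,0.3,0,0,0,-0.3],[-0.005,0.004,0.348,0.002,0,0,-0.3],[-0.005,0.004,0.348,0.002,0,0,-0.3],[-0.005,0.004,0.348,0.002,0,0,1],[-0.005,0.004,0.348,0.002,0,0,1]],
])

```text
time: 42.9
tool_pos: [0.4413, 0.1949, 0.0302]
tcp_rot: [-2.222, -2.219, -0.001]
wrist_force: [-0.1, 0.2, 3.9]
width: 0.316
grip_force: 15.6
```

play_rows([
  [[0,0,0,0,0,0,1],[0,0,0,0,0,0,1],[0,0,-0.08,0,0,0,1],[0,0,-0.16,0,0,0,1],[0,0,-0.24,0,0,0,1],[0,0,-0.34,0,0,0,1],[0,0,-0.42,0,0,0,1],[0,0,-0.513,0,0,0,1]],
])

```text
time: 43.7
tool_pos: [0.4396, 0.1938, 0.3248]
tcp_rot: [-2.22, -2.218, 0.003]
wrist_force: [1.5, 0.8, -0.6]
width: 0.298
grip_force: 49.6
```

play_rows([
  [[0,0,0,0,0,0,1],[0,0,0,0,0,0,1]],
])

```text
time: 43.9
tool_pos: [0.441, 0.1943, 0.3244]
tcp_rot: [-2.221, -2.219, -0.002]
wrist_force: [-0.7, -0.0, -2.3]
width: 0.297
grip_force: 49.7
```

```bash
python3 - <<'E'
from det import *
rows(((.629,-.004,.34),1.62))
E
```

```text
[-0.3301, 0.3137, -0.0266] [0.0, -0.0006, -0.0159]
at [0.441  0.1943 0.3244] t 43.9
```

play_rows([
  [[-0.33,0.313,-0.027,0,0,-0.016,1],[-0.33,0.313,-0.027,0,0,-0.016,1],[-0.33,0.313,-0.027,0,0,-0.016,1],[-0.33,0.313,-0.027,0,0,-0.016,1],[-0.33,0.313,-0.027,0,0,-0.016,1],[-0.33,0.313,-0.027,0,0,-0.016,1],[-0.33,0.313,-0.027,0,0,-0.016,1],[-0.33,0.313,-0.027,0,0,-0.016,1]],
])

```text
time: 44.7
tool_pos: [0.6267, -0.0045, 0.3339]
tcp_rot: [-2.162, -2.269, 0.011]
wrist_force: [-0.1, 0.6, -1.0]
width: 0.294
grip_force: 49.7
```

play_rows([
  [[0,0,0,0,0,0,1]],
])

```text
time: 44.8
tool_pos: [0.6265, -0.0034, 0.335]
tcp_rot: [-2.161, -2.272, 0.009]
wrist_force: [0.2, -0.7, -1.5]
width: 0.292
grip_force: 49.7
```

```bash
python3 - <<'E'
from det import *
rows(((.629,-.004,.255),1.62))
E
```

```text
[-0.0012, 0.0053, 0.1333] [-0.0027, -0.0002, 0.0003]
at [ 0.6265 -0.0034  0.335 ] t 44.8
```

play_rows([
  [[0,0.004,0.07,0,0,0,1],[0,0.004,0.135,0,0,0,1],[0,0.004,0.135,0,0,0,1],[0,0.004,0.135,0,0,0,-0.3],[0,0.004,0.135,0,0,0,-0.3],[0,0.004,0.135,0,0,0,-0.3],[0,0.004,0.05,0,0,0,-0.3],[0,0.004,-0.05,0,0,0,-0.3]],
])

```text
time: 45.6
tool_pos: [0.6294, -0.0041, 0.3559]
tcp_rot: [-2.162, -2.271, 0.009]
wrist_force: [1.8, 0.4, 0.9]
width: 0.652
grip_force: 0.0
```

play_rows([
  [[0.12,0,-0.1,0,0,0,-0.3],[0.12,0,-0.1,0,0,0,-0.3],[-0.12,0,-0.1,0,0,0,-0.3],[-0.12,0,-0.1,0,0,0,-0.3],[-0.12,0,-0.1,0,0,0,-0.3],[-0.12,0,-0.1,0,0,0,-0.3],[-0.12,0,-0.1,0,0,0,-0.3],[-0.12,0,-0.1,0,0,0,-0.3]],
])

```text
time: 46.4
tool_pos: [0.6344, -0.0754, 0.4165]
tcp_rot: [-2.164, -2.274, 0.004]
wrist_force: [0.1, 0.2, 0.8]
width: 0.655
grip_force: 0.0
```

```bash
python3 - <<'E'
from det import *
from fit import W
t=(.629,-.004,.051)
def show(n):
    c=cam(n); im=bot.read_camera(n); cv2.imwrite(f'pics/fin_{n}.png',im); print(n)
    for r in raws(im,c,.128): print(*r)
    return c,im
c,im=show('wrist')
print('port px',[np.round(px(c,W(t,(x,y,.235)))) for x in (-.055,.055) for y in (-.036,.036)])
h=cv2.cvtColor(im,cv2.COLOR_BGR2HSV); m=cv2.inRange(h,(14,90,60),(28,255,255)); n,l,st,ce=cv2.connectedComponentsWithStats(m)
print('brass',[(st[i,4],ce[i].round()) for i in range(1,n) if st[i,4]>60])
show('side'); show('scene'); print(bot.read_state()['tool_pos'])
E
```

```text
wrist
1797 [487.7  49.7] [0.953 0.096]
870 [235.  113.5] [ 0.608 -0.006]
258 [453.8 186. ] [ 0.954 -0.098]
334 [431.5 275.7] [ 0.954 -0.257]
76 [418.5 330.5] [ 0.955 -0.369]
113 [404.1 378.3] [ 0.951 -0.48 ]
port px [array([200., 145.]), array([196.,  77.]), array([297., 145.]), array([300.,  76.])]
brass [(np.int32(297), array([111.,  19.])), (np.int32(120), array([252.,  12.])), (np.int32(839), array([254.,  27.])), (np.int32(11535), array([422., 179.])), (np.int32(352), array([398.,  74.])), (np.int32(217), array([155., 208.])), (np.int32(791), array([214., 233.])), (np.int32(1075), array([118., 266.])), (np.int32(164), array([ 54., 298.])), (np.int32(1204), array([119., 363.]))]
side
1139 [341.6  12.5] [ 0.887 -3.268]
scene
85 [411.5  49.8] [-0.326  1.107]
78 [351.9 194.2] [0.583 0.379]
[ 0.63422007 -0.07489648  0.41573967]
```

```bash
python3 -c "
from workcell import bot
print(bot.finish_job())"
```

```text
the job is handed in; nothing more can be done
None
```

I handed the job in at about 46.5 s of the 192 s allowed, and no verdict came back: all four finished fittings are in the tray on its mat, all three raw fittings found were dropped into the barrel, the port is up and the guard door is shut.

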